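# Fetch the peg box from behind the bottles on the balcony shelf

## Task

I need the pegs: the bamboo peg box lies at the back of the ribbed shelf. First stand all three things in front of it (spray bottle, softener bottle and scrub brush) upright on the wide plastic draining tray; then, while they wait there, lift the peg box out and lay it in the middle of the narrow metal tray, lengthwise; last, put the three things back where each of them stood on the shelf, upright and turned as before. Keep the box level so that no pegs spill, tip nothing over, and leave the cactus and the soap tin where they are.

Things in the scene. Friction and masses are not known exactly. Their poses are not given: they have to be found in the camera images.
- spray_c (a point): Spray bottle, 172 mm tall, 0.2 to 0.4 kg: round orange body 68 mm in diameter up to 83 mm, tapering to a 29 mm neck, and a white trigger head on top. Point on its axis, half-way up (86 mm over its foot). z up; the nozzle points to its -x. The head is 26 mm wide along y (flat sides, the place to grip: 138 to 172 mm over the foot, from 44 mm ahead of the axis, on the -x side, to 28 mm behind it); the nozzle reaches 54 mm ahead; a black trigger hangs under the nozzle.
- softener_c (a point): Softener bottle, 130 mm tall, 0.2 to 0.35 kg: white flat-sided body 72 mm (x) by 44 mm (y) up to 100 mm, a short shoulder and a grey screw cap 32 mm in diameter from 108 to 130 mm. Point at its centre, half-way up (65 mm over its foot). z up. Grip the flat sides (along y) near the shoulder, about 90 mm over the foot.
- brush_c (a point): Black scrub brush standing on its bristles, 125 mm long (x), 52 mm wide (y), 82 mm high, 0.12 to 0.22 kg, with a bow handle lengthwise over the back. Point at its centre, half-way up (41 mm over the bristle ends). z up. The straight middle of the handle, 82 mm long in x, 22 mm wide in y and 20 mm high, has its centre 31 mm above this point; 22 mm of free space under it.
- peg_box_c (a point): Closed bamboo peg box with a sliding lid, 62 mm (x) by 200 mm (y, its long axis) by 50 mm high, 0.22 to 0.4 kg, solid flat long sides. Point at its centre, half-way up (25 mm over its underside). z up.
- shelf: Low grey plastic shelf with ribs, fixed, 270 mm (x) by 370 mm (y). Origin on the ledge under its centre; its standing surface (rib tops) lies 40 mm above the origin; a low lip along the far (+x) edge rises 10 mm over it. Front towards its -x. The three things stand in a row along its front about 60 mm ahead of its centre and about 95 mm apart, in any order, headed along the shelf's x within 0.12 rad; the peg box lies along y about 55 mm behind its centre.
- drain_tray: Wide blue plastic draining tray, fixed, 300 mm (x) by 220 mm (y), rim 12 mm high and 4 mm thick, floor 4 mm thick. On the left or the right of the shelf. Origin under its centre on the ledge.
- peg_tray: Narrow shallow dark metal tray for the peg box, fixed, 110 mm (x) by 250 mm (y, its long axis), rim 8 mm high and 3 mm thick, floor 3 mm thick. On the other side of the shelf. Origin under its centre on the ledge.
- cactus: Small cactus in a terracotta pot, 58 mm in diameter, 84 mm high in all, on a rear corner of the shelf. Origin at the centre of its underside. To be left alone.
- soap_tin: Round aluminium soap tin, 56 mm in diameter, 34 mm high, on the other rear corner of the shelf. Origin at the centre of its underside. To be left alone.
There are look-alikes about, which are no part of the job. What is shaped like the part that bears peg_box_c but purple is not meant.

How it is judged:
By the outcome, as a careful person would: the job done as asked, in the order asked, and still so for the second after the job is handed in, with the robot touching nothing.
It also fails if it takes over 149 s, if anything falls off the work surface, if the arm or the gripper's body presses on something with over 40 N, if the wrist force passes 120 N, or if a joint passes its speed limit or range.

## Robot

A 6-joint arm with a two-finger parallel gripper is mounted at the origin on the work surface. World frame = base frame: x ahead of the robot, y to its left, z up, the work surface at z = 0. Lengths are in m, angles in degrees, forces in N, time in s.
With the tool pointing down it reaches from about 0.4 to 0.825 m from the base axis. Payload 7 kg.
Tool frame: the origin (TCP) lies midway between the tips of the shut fingers; the grasp point (between the pads) lies 19 mm behind it; z points along the fingers, y is the direction in which the jaws open and shut (so a half turn about z gives the same grasp; the last joint's range is limited). The gripper opens to 88 mm and grips with 3 to 60 N. Pads are 19 mm wide; open, the fingers measure 130 mm over their backs; the gripper's body (78 mm by 193 mm) begins 47 mm behind the grasp point.
Start: joints at [-49.441, 20.546, 0.682, 0, -70.136, -16.507], TCP at [0.275, -0.616, 0.227] pointing down, gripper open.
Joint ranges: [-176.03, 176.03], [-82.01, 121.73], [-58.28, 71.71], [-173.87, 95.51], [-174.79, -0.11], [-173.66, 173.66]. Speed limits (degrees/s): [136.94, 136.94, 172.46, 180, 180, 180].

## Interface

Orientations are given as [roll, pitch, yaw] about the fixed x, y, z axes, in that order (R = Rz(yaw) Ry(pitch) Rx(roll)).
In Python, from plant import sensors, viewer, r gives the robot as it stands. The module is installed in compiled form; this text tells all that it offers.
- The arm moves only by the shell command python3 -m handwheel 'ROWS' [OPENING] [FORCE]. ROWS is JSON, one flat list of numbers, 6 for each row, row after row: the shift along the world's x, y, z in cm, then the turn, a rotation vector about the world's x, y, z in rad. In form: [tx, ty, tz, wx, wy, wz, tx, ty, tz, wx, wy, wz, ...]. A call has 1 to 8 rows; each row is the pose to reach, as a shift and turn from the pose measured when the call began; what a row does not reach only later rows make up. A row lasts 1/10 s, in which the tool goes at most 50 mm and 8.59 degrees, less where a joint would pass 70% of its speed; a pose out of reach is approached as far as the arm can. A call with a gripper value outside its range is refused whole. OPENING is the closure in counts, from 0 (fully open) to 255 (shut), set as the call begins (- or left out, the last holds). The fingers move at their own pace and stop on an object; FORCE is the grip in N (left out, the last holds). Time passes only in rows, so rows that repeat a pose let the fingers close. It gives the time, the measured TCP pose, the force and the opening at its end, in the units of the state.
- sensors.get_state(): the state, without advancing time (a new reading comes with each control period).
- viewer.capture(name): name is "scene" or "side" or "wrist"; returns a dict with "img" (400x640x3 uint8, red, green, blue), "camera_matrix" (3x3 intrinsics, pixels), "camera_from_world" (4x4, takes a point from world to camera coordinates); the wrist camera has in their place "mount" (4x4, takes a point from camera to tool coordinates, whose origin is the TCP and whose axes are the flange's). Camera axes: x right, y down, z forward; pixel columns grow to the right and rows downward; lengths in m; the calibration is good to about 2 mm. The wrist camera is an equidistant fisheye: a pixel r from the principal point sees the ray r / f radians off the axis. A picture is of the moment at which its call begins: read the wrist's pose just before it. There is no depth.
- r.close_job(): hands the job in, once; it reports no verdict.
The state is a dict: "time_s": time; "joints": joint angles; "qd": joint speeds; "joint_torque": joint torques, N m; "tcp_pos": TCP position; "eef_rot": TCP orientation; "contact_force": force on the tool from outside, world axes, zero at the start; "moment": the same for the moment, N m; "gripper_width": finger opening in m.
Only numpy, scipy, OpenCV 4.12 (cv2) and the standard library are available. Lean on these libraries where they do the work, as an engineer would, in place of code of your own. Each camera call takes 0.05 s, during which the arm holds its last target.

## Working session

There is one attempt and no reset: what is moved stays moved. The work goes in short steps, Python scripts to look and compute and a shell command to move; the robot and the scene stay as the last step left them, time stands still between calls to the robot, and variables do not carry over. Pictures are saved under pics/ and viewed, and the job is handed in when it is done.

```bash
ls; mkdir -p pics; python3 - <<'E'
from plant import sensors, viewer, r
import cv2
s=sensors.get_state(); print(s)
for n in ("scene","side","wrist"):
    d=viewer.capture(n); cv2.imwrite(f"pics/{n}0.png",d["img"][:,:,::-1])
    print(n,d["camera_matrix"].tolist(), d.get("camera_from_world",d.get("mount")).tolist())
E
```

```text
pics
{'time_s': 0.0, 'joints': array([-4.94400417e+01,  2.05926768e+01,  6.34202933e-01, -2.06913895e-02,
       -7.01346201e+01, -1.65072353e+01]), 'qd': array([-0.06217791, -0.04077227,  0.03955636,  0.05471894,  0.00819803,
       -0.1095622 ]), 'joint_torque': array([ 3.24252669e-04, -5.82723498e+01,  2.93041545e+01,  6.99675098e+00,
        6.74502837e-03, -2.27330665e-04]), 'tcp_pos': array([ 0.27490391, -0.61595888,  0.22561012]), 'eef_rot': array([ 1.79905216e+02, -7.80466211e-03, -1.55954317e+02]), 'contact_force': array([-0.24139277, -0.43461132,  0.8919728 ]), 'moment': array([0.03924854, 0.0133859 , 0.02438798]), 'gripper_width': 0.08778691006643015}
scene [[435.9708726655889, 0.0, 322.6207432550987], [0.0, 435.9708726655889, 200.39035269385533], [0.0, 0.0, 1.0]] [[-0.8287785721100346, 0.5591954443776841, 0.020652685019067654, 0.3594972057354012], [0.2704716018018769, 0.43262748806540197, -0.8600456785479175, -0.014490659735926696], [-0.48986854464231483, -0.7072014646177319, -0.5097988793755394, 1.3584350750433989], [0.0, 0.0, 0.0, 1.0]]
side [[436.9851463832567, 0.0, 316.5122931308686], [0.0, 436.9851463832567, 196.95239823526487], [0.0, 0.0, 1.0]] [[-0.8828231757339406, -0.46952028298158804, -0.013188792815469778, 0.40800748814985044], [-0.28731062993940987, 0.5620078569631249, -0.775628629329485, 0.18527708040026644], [0.37158557871755377, -0.6809536493628661, -0.6310517293443821, 0.9278111776461523], [0.0, 0.0, 0.0, 1.0]]
wrist [[309.70691628693146, 0.0, 320.3931918825972], [0.0, 309.70691628693146, 199.18806289910407], [0.0, 0.0, 1.0]] [[0.0001681705988378916, -0.9658854632395129, -0.2589695804940064, 0.06902089106493982], [0.9999999683793953, 0.0002108545188879699, -0.00013704590733845844, 0.0009734463695735274], [0.0001869755559964023, -0.2589695492581393, 0.9658854681571611, -0.15778010357578062], [0.0, 0.0, 0.0, 1.0]]
```

View pics/scene0.png

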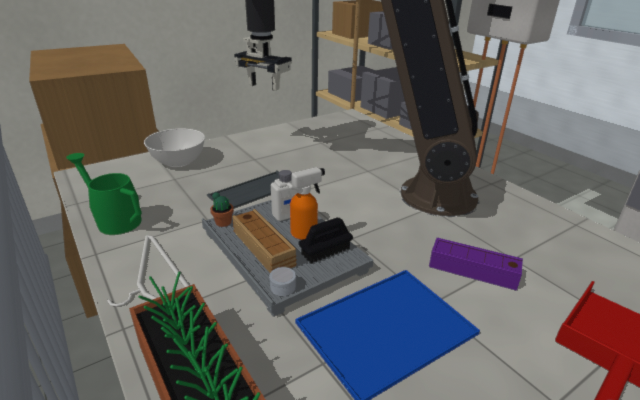

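View pics/side0.png

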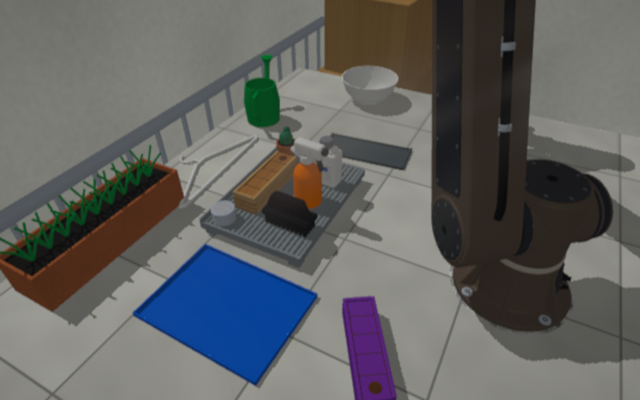

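View pics/wrist0.png

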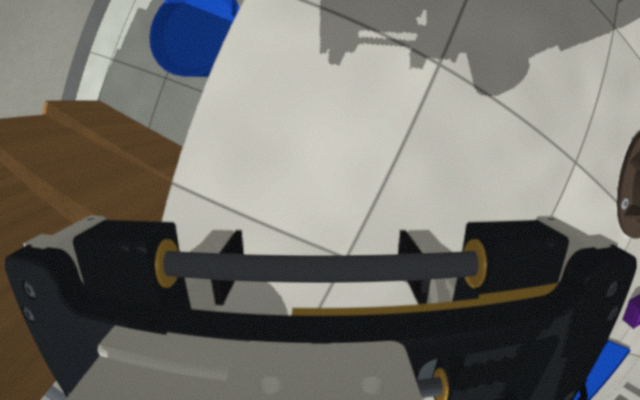

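The scene view shows the bamboo box on the shelf around (263,238). The purple look-alike is on the ledge at (476,263). The row on the shelf is softener (283,198), spray (304,210), brush (326,240). The blue tray is at (388,328) and the metal tray at (250,188). I'll confirm in enlarged crops.

```bash
python3 - <<'E'
import cv2
a=cv2.imread("pics/scene0.png")[160:320,195:395]; cv2.imwrite("pics/sc0.png",cv2.resize(a,(750,600),interpolation=cv2.INTER_CUBIC))
a=cv2.imread("pics/side0.png")[120:270,195:420]; cv2.imwrite("pics/si0.png",cv2.resize(a,(800,533),interpolation=cv2.INTER_CUBIC))
E
```

```text
(no output)
```

View pics/sc0.png

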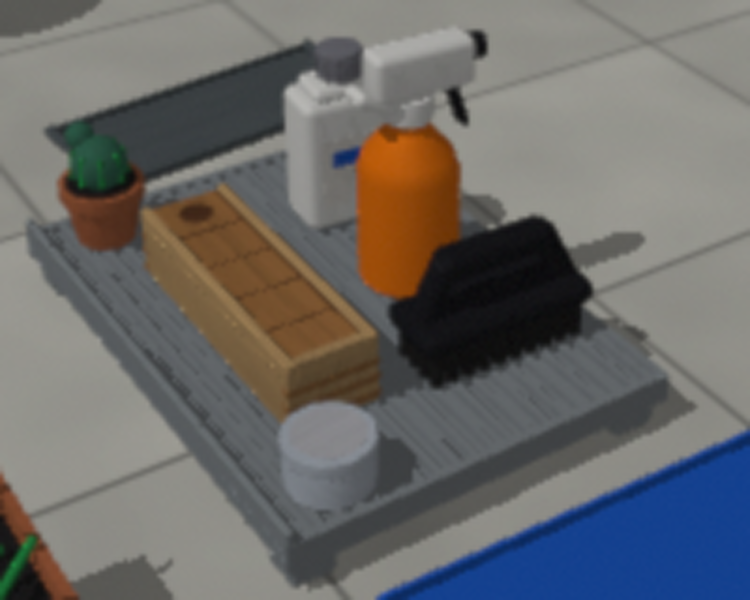

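View pics/si0.png

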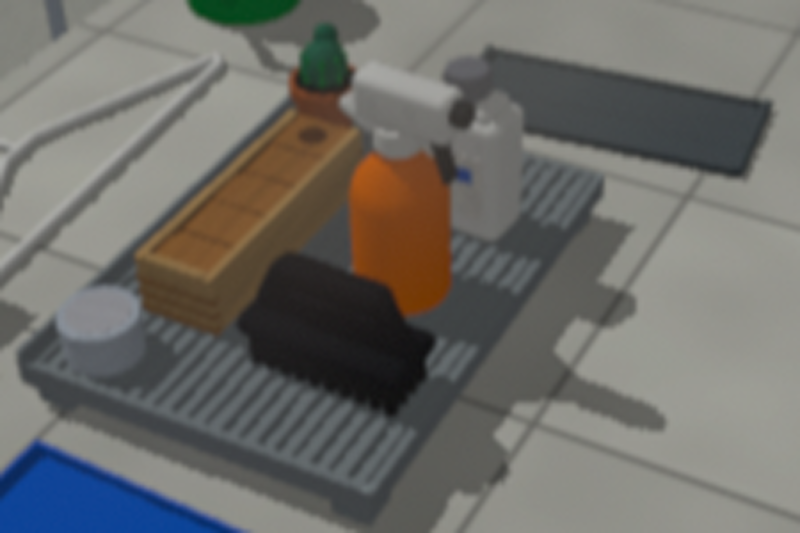

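```bash
cat > h.py <<'E'
import numpy as np, cv2
from scipy.spatial.transform import Rotation as R
from plant import sensors, viewer, r
def tcp():
    s=sensors.get_state(); T=np.eye(4); T[:3,:3]=R.from_euler('xyz',s['eef_rot'],degrees=True).as_matrix(); T[:3,3]=s['tcp_pos']; return T,s
def cam(name,save=None):
    T,s=tcp(); d=viewer.capture(name); d['name']=name
    d['wfc']=T@np.array(d['mount']) if name=='wrist' else np.linalg.inv(d['camera_from_world'])
    if save: cv2.imwrite(f"pics/{save}.png",d['img'][:,:,::-1])
    np.savez(f"pics/{save or name}.npz",**{k:d[k] for k in('img','camera_matrix','wfc','name')})
    return d
def load(n): return dict(np.load(f"pics/{n}.npz"))
def ray(d,uv):
    K=d['camera_matrix']; x=(uv[0]-K[0,2])/K[0,0]; y=(uv[1]-K[1,2])/K[1,1]
    if str(d['name'])=='wrist':
        th=np.hypot(x,y); k=np.sin(th)/th if th>1e-9 else 1; v=np.array([x*k,y*k,np.cos(th)])
    else: v=np.array([x,y,1.]); v/=np.linalg.norm(v)
    return d['wfc'][:3,3],d['wfc'][:3,:3]@v
def onz(d,uv,z):
    o,v=ray(d,uv); return o+v*(z-o[2])/v[2]
def tri(a,ua,b,ub):
    o1,v1=ray(a,ua);o2,v2=ray(b,ub)
    t=np.linalg.lstsq(np.stack([v1,-v2],1),o2-o1,rcond=None)[0]
    p,q=o1+t[0]*v1,o2+t[1]*v2; return (p+q)/2,np.linalg.norm(p-q)
def proj(d,P):
    c=np.linalg.inv(d['wfc'])@np.append(P,1); K=d['camera_matrix']
    if str(d['name'])=='wrist':
        rr=np.hypot(c[0],c[1]); th=np.arctan2(rr,c[2]); x,y=c[:2]/max(rr,1e-9)*th
    else: x,y=c[:2]/c[2]
    return np.array([K[0,0]*x+K[0,2],K[1,1]*y+K[1,2]])
E
python3 - <<'E'
from h import *
np.set_printoptions(precision=4,suppress=True)
a=cam("scene","s1");b=cam("side","d1")
A=lambda u,v:(195+u/3.75,160+v/3.75); B=lambda u,v:(195+u/3.556,120+v/3.556)
for n,p,q in [("cap",(338,45),(468,65)),("nozzle",(480,43),(462,112)),("spraybody mid",(409,230),(400,240)),("brushtopend",(440,250),(285,255)),("brushtopend2",(540,220),(370,295)),("boxNear",(378,340),(217,277)),("boxNearfar",(290,362),(138,258)),("boxfar",(145,212),(300,108)),("shelf front",(665,380),(370,495)),("shelf rear",(295,550),(22,350))]:
    print(n,*tri(a,A(*p),b,B(*q)))
for n,z,ps in [("box",.09,[(145,212),(222,186),(378,340),(290,362)]),("cactus",.04,[(105,240)]),("soap",.074,[(328,435)])]:
    for p in ps: print(n,onz(a,A(*p),z))
for n,d,ps in [("drain",a,[(299,330),(406,275),(477,330),(363,390)]),("drainS",b,[(135,311),(207,247),(317,296),(258,379)])]:
    for p in ps: print(n,onz(d,p,.012))
for n,d,ps in [("pegtray",a,[(209,193),(278,174)]),("pegS",b,[(331,134),(411,149),(404,168)])]:
    for p in ps: print(n,onz(d,p,.008))
E
```

```text
cap [ 0.4853 -0.1005  0.17  ] 0.0021052219603712855
nozzle [ 0.4385 -0.      0.2032] 0.0035877862820667353
spraybody mid [ 0.4897 -0.0053  0.0783] 0.008020543237399085
brushtopend [0.5217 0.0841 0.1212] 0.0009546223875142004
brushtopend2 [0.4537 0.0934 0.1227] 0.0018470292622509525
boxNear [0.5731 0.0932 0.0854] 0.009403606218208568
boxNearfar [0.6315 0.0976 0.0901] 0.0015586207069485324
boxfar [ 0.6318 -0.1062  0.0857] 0.0070256361229147435
shelf front [0.4127 0.173  0.0366] 0.0032612266209593238
shelf rear [0.6774 0.1779 0.0435] 0.012987263152111933
box [ 0.6356 -0.0936  0.09  ]
box [ 0.5789 -0.096   0.09  ]
box [0.5781 0.1055 0.09  ]
box [0.6311 0.0962 0.09  ]
cactus [ 0.645  -0.1491  0.04  ]
soap [0.6352 0.1466 0.074 ]
drain [0.6531 0.2412 0.012 ]
drain [0.3582 0.2336 0.012 ]
drain [0.3548 0.4343 0.012 ]
drain [0.631  0.4159 0.012 ]
drainS [0.6475 0.4232 0.012 ]
drainS [0.6333 0.2161 0.012 ]
drainS [0.3422 0.223  0.012 ]
drainS [0.3495 0.4279 0.012 ]
pegtray [ 0.5976 -0.3762  0.008 ]
pegtray [ 0.3582 -0.3768  0.008 ]
pegS [ 0.6051 -0.3676  0.008 ]
pegS [ 0.3496 -0.3984  0.008 ]
pegS [ 0.3355 -0.2942  0.008 ]
```

The enlarged crops confirm that the bamboo box lies behind the row on the shelf. The purple one lies alone on the ledge and isn't meant. Next I move the wrist camera above the shelf.

```bash
python3 -m handwheel '[15,30,22,0,0,-0.42,15,30,22,0,0,-0.42,15,30,22,0,0,-0.42,15,30,22,0,0,-0.42,15,30,22,0,0,-0.42,15,30,22,0,0,-0.42,15,30,22,0,0,-0.42,31,62,22,0,0,-0.42]' 0 && python3 -m handwheel '[16,31,0,0,0,0,16,31,0,0,0,0,16,31,0,0,0,0,16,31,0,0,0,0,16,31,0,0,0,0,16,31,0,0,0,0,16,31,0,0,0,0,16,31,0,0,0,0]'
```

```text
time_s: 1.05
tcp_pos: [0.4291, -0.3092, 0.4256]
eef_rot: [-179.9, 0.3, 179.9]
contact_force: [1.3, -0.2, 0.7]
gripper_width: 0.0878
time_s: 1.85
tcp_pos: [0.5909, 0.0056, 0.4235]
eef_rot: [-179.9, 0.1, -179.8]
contact_force: [-0.2, -0.1, -0.7]
gripper_width: 0.0876
```

```bash
python3 - <<'E'
from h import *
d=cam("wrist","w1"); cv2.imwrite("pics/w1b.png",cv2.resize(d['img'][:,:,::-1],(800,500)))
print(tcp()[1]['tcp_pos'],d['wfc'][:3,3])
E
```

```text
[0.589987   0.00360566 0.42401234] [0.52110044 0.00677272 0.58108603]
```

View pics/w1b.png

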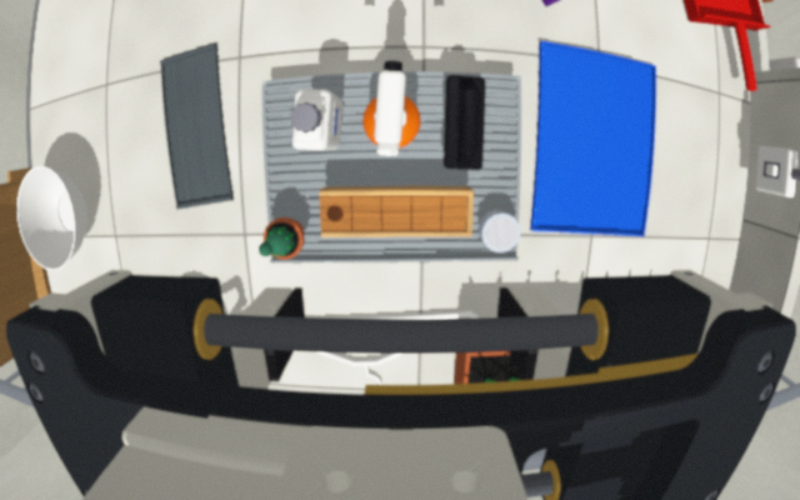

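The wrist view (800x500 version) shows the whole scene: softener (316,118), spray (390,115), brush (464,120), bamboo box (396,213), metal tray (197,125) and blue tray (596,138). Next I segment each one in world coordinates.

```bash
cat > seg.py <<'E'
from h import *
np.set_printoptions(precision=4,suppress=True)
def mask(d,key,roi):
    im=d['img']; hsv=cv2.cvtColor(im,cv2.COLOR_RGB2HSV); H,S,V=[hsv[:,:,i].astype(int) for i in range(3)]
    m={'orange':(S>200)&(H<16)&(H>6)&(V>120),'bamboo':(S>90)&(H<26)&(H>8)&(V>90),'blue':(S>150)&(H>100)&(H<125)&(V>80),'black':(V<50),
       'white':(S<40)&(V>185),'steel':(V<110)&(V>45)&(S<70),'grey':(S<60)&(V>60)&(V<165),'red':(S>120)&(H<12)&(V>60)}[key].astype(np.uint8)
    k=np.zeros_like(m); x0,y0,x1,y1=roi; k[y0:y1,x0:x1]=m[y0:y1,x0:x1]
    return k
def big(m):
    c,_=cv2.findContours(m,cv2.RETR_EXTERNAL,cv2.CHAIN_APPROX_NONE); return max(c,key=cv2.contourArea)[:,0,:]
def rect(d,key,roi,z):
    c=big(mask(d,key,roi)); P=np.array([onz(d,p,z)[:2] for p in c])
    (cx,cy),(w,h),a=cv2.minAreaRect((P*1000).astype(np.float32))
    if w<h: w,h,a=h,w,a-90   # a = angle of long axis from x
    a=(a+90)%180-90
    return c,np.round([cx,cy,w,h,a],1)
E
python3 - <<'E'
from seg import *
d=load("w1"); vis=d['img'][:,:,::-1].copy()
for n,k,roi,z in [("box",'bamboo',(240,140,395,200),.09),("brush top",'black',(345,50,400,140),.112),("spray head",'white',(290,50,340,130),.21),("orange",'orange',(270,60,350,130),.1),("drain",'blue',(410,20,540,200),.012),("pegtray",'steel',(120,30,195,175),.008),("cap",'grey',(228,80,260,108),.17)]:
    c,rr=rect(d,k,roi,z); print(n,rr); cv2.drawContours(vis,[c[:,None]],-1,(255,0,255),1)
cv2.imwrite("pics/w1c.png",cv2.resize(vis[20:220,110:550],(800,364),interpolation=cv2.INTER_NEAREST))
cv2.imwrite("pics/w1d.png",cv2.resize(d['img'][40:150,215:415,::-1],(800,440),interpolation=cv2.INTER_CUBIC))
E
```

```text
box [603.3  -0.1 198.1  63.9 -89.7]
brush top [489.1  81.9 112.7  45.   -1.1]
spray head [489.1  -4.5  82.5  27.2  -0. ]
orange [490.3  18.4  56.6  17.7  -6.2]
drain [497.9 321.7 297.7 218.6  -1.4]
pegtray [ 471.  -328.1  256.2  110.9    6.2]
cap [486.1 -98.2  40.4  32.7  89.5]
```

View pics/w1c.png

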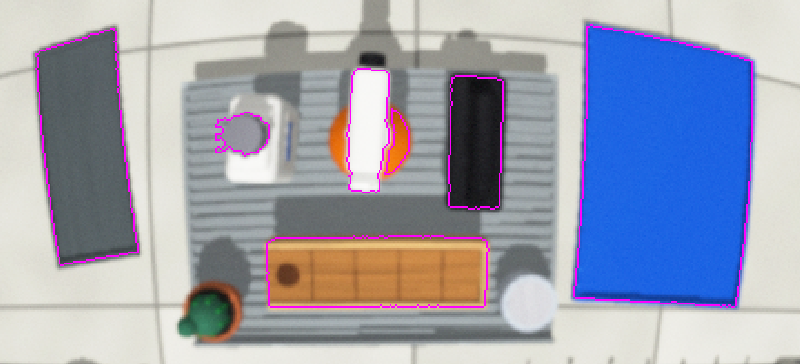

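View pics/w1d.png

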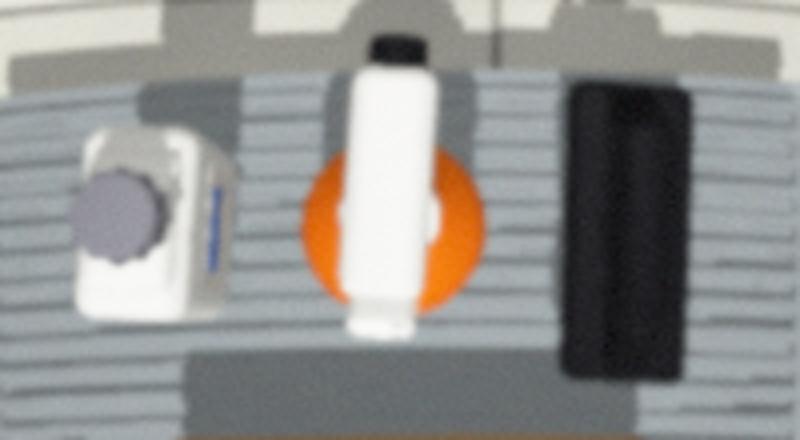

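```bash
python3 - <<'E'
from seg import *
d=load("w1")
C=lambda u,v:(215+(u-1.5)/4,40+(v-1.5)/4)
def head(p,q,z):
    a,b=onz(d,C(*p),z),onz(d,C(*q),z); v=a-b; return np.round([*(a[:2]*1000),*(b[:2]*1000),np.degrees(np.arctan2(-v[1],-v[0]))],1)  # p front
print("spray L",head((350,100),(341,290),.212)); print("spray R",head((436,100),(425,290),.212))
print("nozzle tip",onz(d,C(400,35),.2),"rear",onz(d,C(379,338),.2))
print("soft L",head((86,150),(76,300),.14)); print("soft R",head((202,150),(187,305),.14))
print("cap",onz(d,C(121,217),.17))
print("brushL",head((568,110),(562,360),.063)); print("brushR",head((691,110),(684,360),.063))
print("handleL",head((612,130),(606,330),.122)); print("handleR",head((658,130),(650,330),.122))
m=mask(d,'black',(345,50,400,140)); 
for z in(.06,.065,.07): print(z,rect(d,'black',(345,50,400,140),z)[1])
c=big(mask(d,'orange',(270,60,350,130)));
im=d['img'];hsv=cv2.cvtColor(im,cv2.COLOR_RGB2HSV);mm=((hsv[:,:,1]>200)&(hsv[:,:,0]<16)); ys,xs=np.nonzero(mm[60:125,270:350]); 
P=np.array([onz(d,(x+270,y+60),.11)[:2] for x,y in zip(xs,ys)])*1000
print("orange ext",P.min(0),P.max(0)); (c,rad)=cv2.minEnclosingCircle(P.astype(np.float32)); print(c,rad)
# shelf corners from crop c (scale 800/440, off 110,20)
E=lambda u,v:(110+u*.55,20+v*.55)
for p in [(181,82),(557,75),(552,341),(196,343)]: print(onz(d,E(*p),.04))
for p in [(37,53),(115,28),(139,253),(60,265)]: print('peg',onz(d,E(*p),.008))
for p in [(587,23),(753,62),(737,306),(574,298)]: print('drain',onz(d,E(*p),.012))
E
```

```text
spray L [457.6 -15.6 514.8 -18.1  -2.6]
spray R [457.7   9.6 514.9   6.6  -3. ]
nozzle tip [ 0.4348 -0.0012  0.2   ] rear [ 0.5295 -0.0074  0.2   ]
soft L [ 459.5 -115.2  514.5 -119.4   -4.4]
soft R [461.9 -72.4 517.9 -78.1  -5.8]
cap [ 0.4875 -0.0947  0.17  ]
brushL [435.2  65.3 541.   63.7  -0.9]
brushR [432.6 117.3 539.6 115.7  -0.9]
handleL [452.   75.  527.2  73.5  -1.1]
handleR [451.1  92.2 526.7  90.   -1.6]
0.06 [485.6  90.2 125.2  50.   -1.1]
0.065 [485.9  89.4 124.   49.5  -1.1]
0.07 [486.3  88.6 122.8  49.   -1.1]
orange ext [462.4792 -36.8632] [517.568   26.1874]
(489.0447692871094, -5.274661540985107) 32.829715728759766
[ 0.4191 -0.1934  0.04  ]
[0.4136 0.1755 0.04  ]
[0.6832 0.1815 0.04  ]
[ 0.6869 -0.1884  0.04  ]
peg [ 0.3529 -0.392   0.008 ]
peg [ 0.3412 -0.2864  0.008 ]
peg [ 0.5949 -0.2601  0.008 ]
peg [ 0.6048 -0.3668  0.008 ]
drain [0.3465 0.2188 0.012 ]
drain [0.3558 0.4358 0.012 ]
drain [0.649  0.4304 0.012 ]
drain [0.6434 0.2118 0.012 ]
```

```bash
python3 -m handwheel '[-5,-0.5,-5,0,0,-0.05,-10.1,-0.9,-9,0,0,-0.05,-10.1,-0.9,-13,0,0,-0.05,-10.1,-0.9,-17,0,0,-0.05,-10.1,-0.9,-18,0,0,-0.05,-10.1,-0.9,-18,0,0,-0.05,-10.1,-0.9,-18,0,0,-0.05]' 0; python3 - <<'E'
from h import *
d=cam("wrist","w2"); cv2.imwrite("pics/w2b.png",cv2.resize(d['img'][:,:,::-1],(800,500)))
print(tcp()[1])
E
```

```text
time_s: 2.6
tcp_pos: [0.4895, -0.0059, 0.2453]
eef_rot: [-179.9, 0.2, 177.3]
contact_force: [0.6, 0.6, 0.5]
gripper_width: 0.0877
{'time_s': 2.65, 'joints': array([  22.57165245,    1.9203003 ,  -20.52455305,    0.24857231,
        -67.34407096, -115.40199665]), 'qd': array([ 0.09178624, -0.07634393,  0.59909933, -0.08421683,  0.22809408,
       -0.05284319]), 'joint_torque': array([-3.45221534e-02, -3.08033466e+01,  2.77603143e+01,  6.62785292e+00,
       -9.30009945e-02,  3.79344638e-03]), 'tcp_pos': array([ 0.49005557, -0.00564168,  0.2457961 ]), 'eef_rot': array([-179.88293004,    0.28904783,  177.26527783]), 'contact_force': array([-0.3475036 , -0.47478161,  0.27303284]), 'moment': array([-0.01542268,  0.01389876, -0.00950211]), 'gripper_width': 0.08772787419719201}
```

View pics/w2b.png

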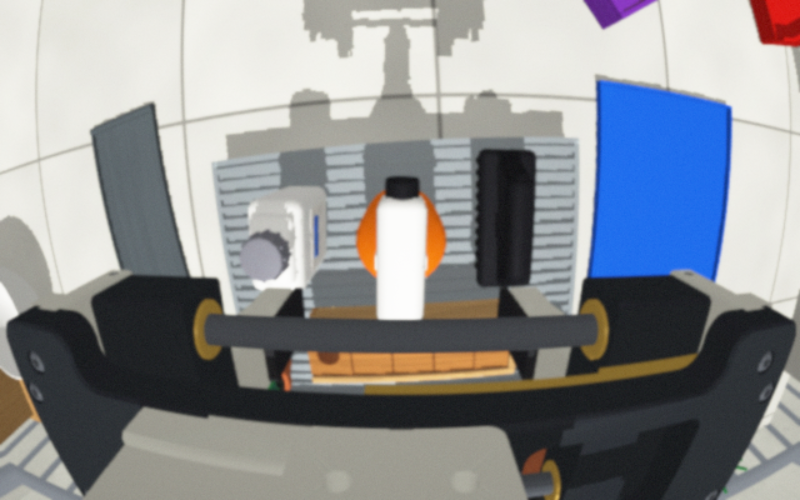

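The spray head (400,255) sits centred between the open fingers, and the fingertips clear the cap and the brush. I descend and grip.

```bash
python3 -m handwheel '[0,0,-2.5,0,0,0,0,0,-5,0,0,0,0,0,-6.7,0,0,0,0,0,-6.8,0,0,0,0,0,-6.8,0,0,0]' 0 25 && python3 -m handwheel '[0,0,0,0,0,0,0,0,0,0,0,0,0,0,0,0,0,0,0,0,0,0,0,0,0,0,0,0,0,0,0,0,0,0,0,0]' 255 25
```

```text
time_s: 3.15
tcp_pos: [0.4911, -0.0056, 0.1792]
eef_rot: [-179.9, 0.4, 177.3]
contact_force: [0.2, -0.6, 1.5]
gripper_width: 0.0877
time_s: 3.75
tcp_pos: [0.4911, -0.0056, 0.1792]
eef_rot: [-179.9, 0.4, 177.3]
contact_force: [-0.2, -0.3, 0.0]
gripper_width: 0.0451
```

```bash
python3 -m handwheel '[0,0,0,0,0,0,0,0,0,0,0,0]' 255 25; python3 - <<'E'
from h import *
for n in("scene","side"): cam(n,n+"2")
a=cv2.imread("pics/scene2.png")[140:300,195:395];b=cv2.imread("pics/side2.png")[100:260,220:420]
cv2.imwrite("pics/c2.png",cv2.resize(np.hstack([a,b]),(800,320),interpolation=cv2.INTER_CUBIC))
E
```

```text
time_s: 3.95
tcp_pos: [0.4911, -0.0056, 0.1792]
eef_rot: [-179.9, 0.4, 177.3]
contact_force: [-0.6, 1.2, -0.2]
gripper_width: 0.0294
```

View pics/c2.png

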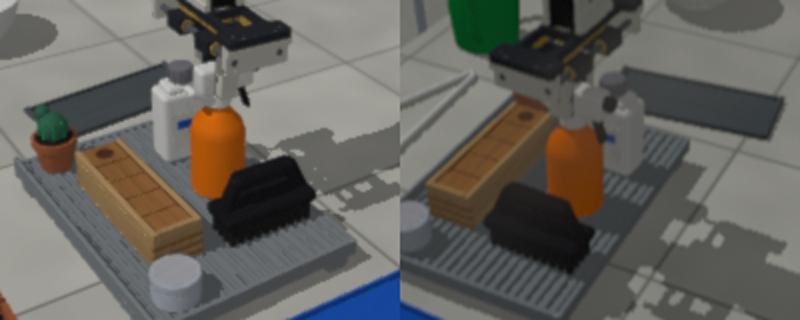

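The spray is upright between the fingers, with the gap still closing. I finish the close and lift.

```bash
python3 -m handwheel '[0,0,0,0,0,0,0,0,0,0,0,0,0,0,0,0,0,0]' 255 25; python3 -m handwheel '[0,0,1,0,0,0,0,0,3,0,0,0,0,0,6,0,0,0,0,0,9,0,0,0,0,0,12,0,0,0,0,0,12,0,0,0]'
```

```text
time_s: 4.35
tcp_pos: [0.4911, -0.0056, 0.1791]
eef_rot: [-179.9, 0.4, 177.3]
contact_force: [0.8, -0.6, -1.4]
gripper_width: 0.0259
time_s: 4.95
tcp_pos: [0.4929, -0.0054, 0.3038]
eef_rot: [-180.0, 0.8, 177.3]
contact_force: [0.4, -0.3, -2.6]
gripper_width: 0.0254
```

```bash
python3 -m handwheel '[0.5,2,0,0,0,0,1.5,6,0,0,0,0,3,11,0,0,0,0,4.2,16,0,0,0,0,5.5,21,0,0,0,0,7,26,0,0,0,0,8,31,0,0,0,0,9,35,0,0,0,0]' && python3 -m handwheel '[1,2.5,0,0,0,0,1.2,3.5,-3,0,0,0,1.2,3.7,-7,0,0,0,1.2,3.7,-10,0,0,0,1.2,3.7,-12,0,0,0,1.2,3.7,-13,0,0,0,1.2,3.7,-13,0,0,0]'
```

```text
time_s: 5.75
tcp_pos: [0.5824, 0.3464, 0.3027]
eef_rot: [-179.9, 0.7, 177.3]
contact_force: [0.6, -0.4, -2.2]
gripper_width: 0.026
time_s: 6.45
tcp_pos: [0.5935, 0.3827, 0.1705]
eef_rot: [-179.8, 0.5, 177.3]
contact_force: [-0.1, 0.3, -3.8]
gripper_width: 0.0257
```

```bash
python3 -m handwheel '[0,0,-1,0,0,0,0,0,-2,0,0,0,0,0,-2.5,0,0,0,0,0,-2.6,0,0,0,0,0,-2.6,0,0,0]'; python3 - <<'E'
from h import *
for n in("scene","side"): cam(n,n+"3")
a=cv2.imread("pics/scene3.png")[200:400,260:500];b=cv2.imread("pics/side3.png")[200:400,100:340]
cv2.imwrite("pics/c3.png",cv2.resize(np.hstack([a,b]),(800,333),interpolation=cv2.INTER_CUBIC))
E
```

```text
time_s: 6.95
tcp_pos: [0.5936, 0.3827, 0.1447]
eef_rot: [-179.8, 0.5, 177.3]
contact_force: [0.0, -0.6, -2.8]
gripper_width: 0.0261
```

View pics/c3.png

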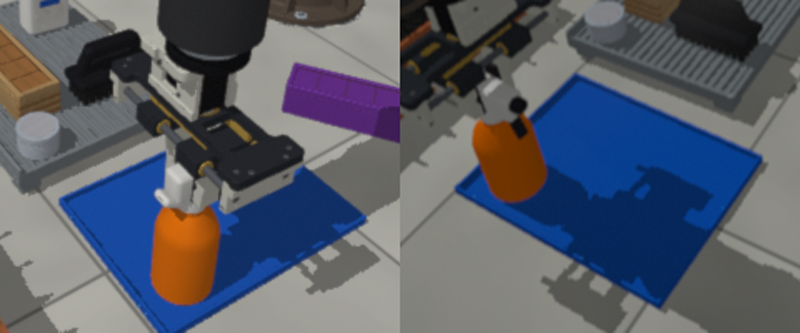

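The bottle hangs upright just over the tray's far left corner, inside the rim. I lower it to contact.

```bash
python3 -m handwheel '[0,0,-0.1,0,0,0,0,0,-0.2,0,0,0,0,0,-0.2,0,0,0]'; python3 -m handwheel '[0,0,-0.1,0,0,0,0,0,-0.1,0,0,0,0,0,-0.1,0,0,0]'
```

```text
time_s: 7.35
tcp_pos: [0.594, 0.3829, 0.1433]
eef_rot: [-179.8, 0.6, 177.3]
contact_force: [-0.2, 0.3, -2.5]
gripper_width: 0.0256
time_s: 7.65
tcp_pos: [0.5942, 0.383, 0.1433]
eef_rot: [-179.8, 0.6, 177.3]
contact_force: [-2.1, -1.7, 4.9]
gripper_width: 0.0261
```

```bash
python3 -m handwheel '[0,0,0,0,0,0,0,0,0,0,0,0,0,0,0,0,0,0,0,0,0,0,0,0,0,0,0,0,0,0]' 0 && python3 -m handwheel '[0,0,2,0,0,0,0,0,5,0,0,0,0,0,9,0,0,0,0,0,12,0,0,0,0,0,12,0,0,0]'
```

```text
time_s: 8.15
tcp_pos: [0.5942, 0.383, 0.1431]
eef_rot: [-179.8, 0.6, 177.3]
contact_force: [-0.5, 0.7, -0.2]
gripper_width: 0.0602
time_s: 8.65
tcp_pos: [0.5961, 0.3842, 0.269]
eef_rot: [179.9, 1.0, 177.3]
contact_force: [-0.1, -0.3, -0.7]
gripper_width: 0.0879
```

```bash
python3 -m handwheel '[-1,-2,0,0,0.017,0.028,-2,-6,0,0,0.017,0.028,-4,-11,0,0,0.017,0.028,-6,-16,0,0,0.017,0.028,-8,-21,-1,0,0.017,0.028,-10,-26,-3,0,0.017,0.028,-10.9,-29.4,-4,0,0.017,0.028,-10.9,-29.4,-4,0,0.017,0.028]'; python3 - <<'E'
from seg import *
d=cam("wrist","w4"); cv2.imwrite("pics/w4b.png",cv2.resize(d['img'][:,:,::-1],(800,500)))
print(tcp()[1]['tcp_pos'],tcp()[1]['eef_rot'],d['wfc'][:3,3])
E
```

```text
time_s: 9.45
tcp_pos: [0.4839, 0.0862, 0.2275]
eef_rot: [179.9, -0.1, 178.8]
contact_force: [0.4, 0.3, 0.8]
gripper_width: 0.0877
[0.4852 0.0873 0.2283] [179.9046  -0.0564 178.7851] [0.4148 0.0885 0.3855]
```

View pics/w4b.png

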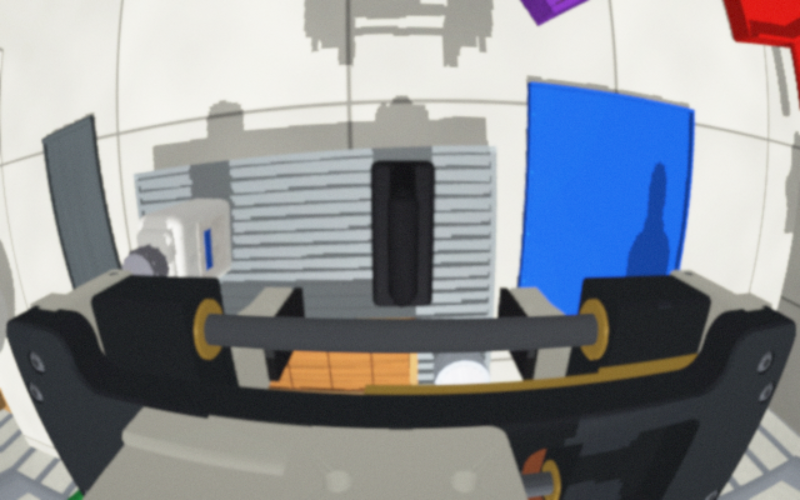

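```bash
python3 - <<'E'
from seg import *
d=load("w4"); cv2.imwrite("pics/w4c.png",cv2.resize(np.clip(d['img'][115:255,280:365,::-1].astype(float)*2.5,0,255).astype(np.uint8),(364,600),interpolation=cv2.INTER_CUBIC))
for z in(.062,.07,.08): print(z,rect(d,'black',(285,120,360,248),z)[1])
E
```

```text
0.062 [489.3  88.7 127.9  50.9  -1.4]
0.07 [487.5  88.7 124.7  49.6  -1.4]
0.08 [485.2  88.7 120.8  48.1  -1.4]
```

View pics/w4c.png

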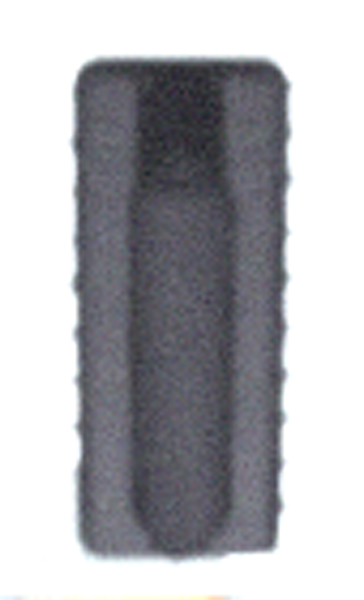

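```bash
python3 - <<'E'
from seg import *
d=load("w4"); C=lambda u,v:(280+u/4.285,115+v/4.285)
for p in[(132,220),(230,220),(132,450),(233,450)]: print(onz(d,C(*p),.115)*1000)
E
```

```text
[456.498  79.514 115.   ]
[456.9196  99.6944 115.    ]
[506.3319  78.0834 115.    ]
[506.8074  99.8112 115.    ]
```

```bash
python3 -m handwheel '[0.2,0.1,-4,0,0,0,0.2,0.2,-8,0,0,0,0.2,0.2,-11,0,0,0,0.2,0.2,-13,0,0,0,0.2,0.2,-13.5,0,0,0,0.2,0.2,-13.5,0,0,0]' 0 && python3 -m handwheel '[0,0,0,0,0,0,0,0,0,0,0,0,0,0,0,0,0,0,0,0,0,0,0,0,0,0,0,0,0,0,0,0,0,0,0,0,0,0,0,0,0,0,0,0,0,0,0,0]' 255 20 && python3 -m handwheel '[0,0,0,0,0,0,0,0,0,0,0,0,0,0,0,0,0,0,0,0,0,0,0,0]' 255 20
```

```text
time_s: 10.1
tcp_pos: [0.4874, 0.0898, 0.0929]
eef_rot: [180.0, -0.1, 178.8]
contact_force: [-0.7, -0.1, 0.2]
gripper_width: 0.0876
time_s: 10.9
tcp_pos: [0.4874, 0.0897, 0.0929]
eef_rot: [180.0, -0.1, 178.8]
contact_force: [0.1, -0.8, -0.8]
gripper_width: 0.0296
time_s: 11.3
tcp_pos: [0.4873, 0.0897, 0.0928]
eef_rot: [180.0, -0.1, 178.8]
contact_force: [0.4, -0.7, -1.3]
gripper_width: 0.0218
```

```bash
python3 -m handwheel '[0,0,2,0,0,0,0,0,5,0,0,0,0,0,8,0,0,0,0,1,10,0,0,0,-0.5,4,11,0,0,0,-1,8,11,0,0,0,-1.5,13,11,0,0,0,-1.7,17,11,0,0,0]' && python3 -m handwheel '[0,4,0,0,0,0,-0.2,8,0,0,0,0,-0.2,11,0,0,0,0,-0.2,11.5,-2,0,0,0,-0.2,11.5,-6,0,0,0,-0.2,11.5,-9,0,0,0,-0.2,11.5,-11,0,0,0,-0.2,11.5,-11,0,0,0]'
```

```text
time_s: 12.1
tcp_pos: [0.4697, 0.2617, 0.203]
eef_rot: [179.9, -0.1, 178.8]
contact_force: [0.7, -0.0, -1.5]
gripper_width: 0.0218
time_s: 12.9
tcp_pos: [0.4661, 0.3749, 0.0896]
eef_rot: [-179.8, -0.3, 178.8]
contact_force: [0.2, 0.3, -1.8]
gripper_width: 0.0221
```

```bash
python3 -m handwheel '[0.1,0,-1.5,0,0,0,0.1,0,-2.7,0,0,0,0.1,0,-3.1,0,0,0,0.1,0,-3.2,0,0,0]'; python3 -m handwheel '[0,0,-0.15,0,0,0,0,0,-0.15,0,0,0]'; python3 - <<'E'
from h import *
for n in("scene","side"): cam(n,n+"4")
a=cv2.imread("pics/scene4.png")[200:400,260:500];b=cv2.imread("pics/side4.png")[200:400,100:340]
cv2.imwrite("pics/c4.png",cv2.resize(np.hstack([a,b]),(800,333),interpolation=cv2.INTER_CUBIC))
E
```

```text
time_s: 13.3
tcp_pos: [0.4672, 0.3749, 0.0577]
eef_rot: [-179.8, -0.3, 178.8]
contact_force: [0.9, 0.0, -1.4]
gripper_width: 0.0217
time_s: 13.5
tcp_pos: [0.4675, 0.3753, 0.057]
eef_rot: [-179.8, -0.3, 178.8]
contact_force: [-0.3, 0.5, -1.3]
gripper_width: 0.0217
```

View pics/c4.png

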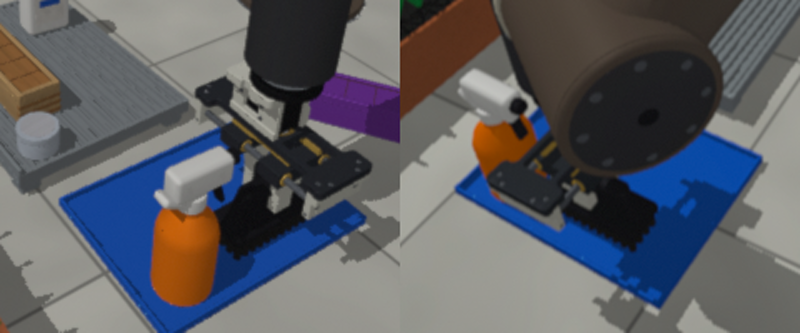

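The spray stands upright and the brush is just above the tray floor. The gripper body passes clear of the nozzle. I touch down and release.

```bash
python3 -m handwheel '[0,0,-0.1,0,0,0,0,0,-0.15,0,0,0,0,0,-0.15,0,0,0]';  python3 -m handwheel '[0,0,0,0,0,0,0,0,0,0,0,0,0,0,0,0,0,0,0,0,0,0,0,0,0,0,0,0,0,0]' 0 && python3 -m handwheel '[0,0,2,0,0,0,0,0,5,0,0,0,0,0,9,0,0,0,0,-1,13,0,0,0,0,-5,17,0,0,0,0,-9,17,0,0,0,0,-14,17,0,0,0,0,-18,17,0,0,0]'
```

```text
time_s: 13.9
tcp_pos: [0.4674, 0.3751, 0.0567]
eef_rot: [-179.8, -0.3, 178.8]
contact_force: [-4.5, -1.9, 9.6]
gripper_width: 0.022
time_s: 14.4
tcp_pos: [0.4674, 0.3751, 0.0566]
eef_rot: [-179.8, -0.3, 178.8]
contact_force: [0.4, 0.2, 0.6]
gripper_width: 0.0564
time_s: 15.2
tcp_pos: [0.4669, 0.1931, 0.227]
eef_rot: [-179.9, -0.2, 178.8]
contact_force: [1.4, -0.5, -0.2]
gripper_width: 0.0874
```

```bash
python3 -m handwheel '[0.5,-3,1,0,0,-0.066,1,-8,2,0,0,-0.066,2,-13,3,0,0,-0.066,2,-18,3,0,0,-0.066,2,-23,3,0,0,-0.066,2.1,-27,3,0,0,-0.066,2.1,-28.9,3,0,0,-0.066,2.1,-28.9,3,0,0,-0.066]'; python3 - <<'E'
from seg import *
d=cam("wrist","w5"); cv2.imwrite("pics/w5b.png",cv2.resize(d['img'][110:260,220:420,::-1],(800,600),interpolation=cv2.INTER_CUBIC))
print(tcp()[1]['tcp_pos'],tcp()[1]['eef_rot'],d['wfc'][:3,3])
E
```

```text
time_s: 16.0
tcp_pos: [0.4875, -0.0982, 0.2569]
eef_rot: [-179.9, -0.3, 174.8]
contact_force: [-0.5, 0.4, 0.1]
gripper_width: 0.0875
[ 0.4877 -0.097   0.2569] [-179.8835   -0.2603  174.8771] [ 0.4191 -0.0906  0.415 ]
```

View pics/w5b.png

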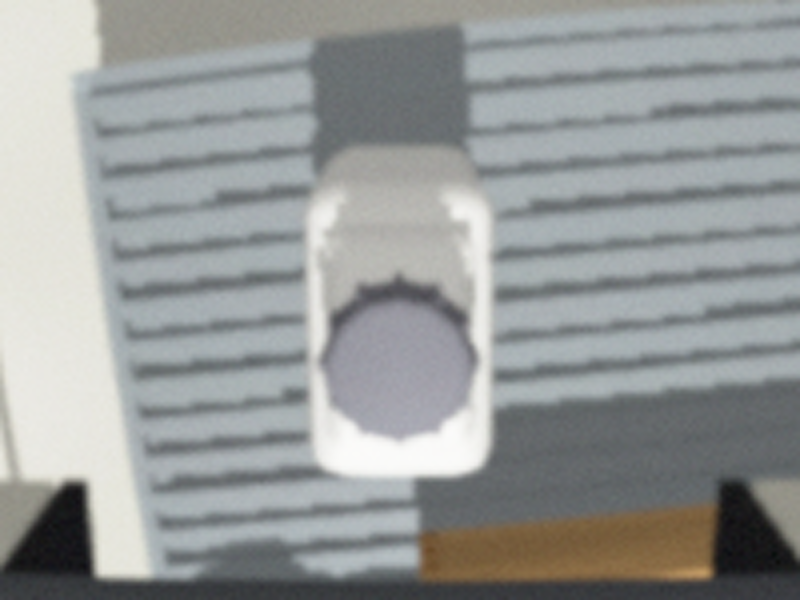

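```bash
python3 - <<'E'
from seg import *
d=load("w5"); C=lambda u,v:(220+(u-1.5)/4,110+(v-1.5)/4)
print(onz(d,C(399,362),.17))
for p in[(309,240),(314,440),(493,240),(490,440)]: print(onz(d,C(*p),.14)*1000)
E
```

```text
[ 0.484  -0.0978  0.17  ]
[ 461.8285 -116.3427  140.    ]
[ 508.9947 -120.297   140.    ]
[465.5301 -75.112  140.    ]
[512.66   -79.2164 140.    ]
```

```bash
python3 -m handwheel '[-0.1,0,-4,0,0,0,-0.1,-0.1,-8,0,0,0,-0.1,-0.1,-11,0,0,0,-0.1,-0.1,-13.5,0,0,0,-0.1,-0.1,-14.4,0,0,0,-0.1,-0.1,-14.4,0,0,0]' 0 && python3 -m handwheel '[0,0,0,0,0,0,0,0,0,0,0,0,0,0,0,0,0,0,0,0,0,0,0,0,0,0,0,0,0,0,0,0,0,0,0,0,0,0,0,0,0,0,0,0,0,0,0,0]' 255 25
```

```text
time_s: 16.65
tcp_pos: [0.4861, -0.0975, 0.1121]
eef_rot: [-179.8, -0.4, 174.9]
contact_force: [0.4, -0.4, 0.5]
gripper_width: 0.0877
time_s: 17.45
tcp_pos: [0.4862, -0.0976, 0.1122]
eef_rot: [-179.8, -0.4, 174.9]
contact_force: [-0.7, -0.1, 2.3]
gripper_width: 0.0435
```

```bash
python3 -m handwheel '[0,0,0,0,0,0,0,0,2,0,0,0,0,0,5,0,0,0,0,1,8,0,0,0,-1,5,9,0,0,0,-2,10,9,0,0,0,-3,15,9,0,0,0,-4.5,20,9,0,0,0]' && python3 -m handwheel '[-1,5,0,0,0,0,-2,10,0,0,0,0,-3,14,0,0,0,0,-4,16.5,-1,0,0,0,-4.1,16.9,-4,0,0,0,-4.1,16.9,-7,0,0,0,-4.1,16.9,-9,0,0,0,-4.1,16.9,-9,0,0,0]'
```

```text
time_s: 18.25
tcp_pos: [0.4414, 0.1, 0.2018]
eef_rot: [-179.8, -0.4, 174.9]
contact_force: [1.9, 0.8, -3.6]
gripper_width: 0.0437
time_s: 19.05
tcp_pos: [0.3984, 0.267, 0.1086]
eef_rot: [-179.5, -0.7, 174.8]
contact_force: [-0.3, -0.5, -3.3]
gripper_width: 0.0436
```

```bash
python3 -m handwheel '[0,0.1,-1.5,0.009,-0.012,0,0,0.1,-2.6,0.009,-0.012,0,0,0.1,-3.0,0.009,-0.012,0,0,0.1,-3.1,0.009,-0.012,0]'; python3 -m handwheel '[0,0,-0.15,0,0,0,0,0,-0.15,0,0,0,0,0,-0.2,0,0,0]'; python3 -m handwheel '[0,0,-0.1,0,0,0,0,0,-0.15,0,0,0]'
```

```text
time_s: 19.45
tcp_pos: [0.3986, 0.268, 0.0778]
eef_rot: [179.9, -0.0, 174.9]
contact_force: [0.5, 0.5, -3.4]
gripper_width: 0.0442
time_s: 19.75
tcp_pos: [0.3989, 0.2683, 0.0762]
eef_rot: [179.9, 0.0, 174.9]
contact_force: [0.3, -0.3, -2.8]
gripper_width: 0.0439
time_s: 19.95
tcp_pos: [0.3992, 0.2682, 0.076]
eef_rot: [179.9, 0.0, 174.9]
contact_force: [-6.1, -3.9, 15.8]
gripper_width: 0.044
```

```bash
python3 -m handwheel '[0,0,0,0,0,0,0,0,0,0,0,0,0,0,0,0,0,0,0,0,0,0,0,0,0,0,0,0,0,0]' 0 && python3 -m handwheel '[0,0,2,0,0,0,0,0,5,0,0,0,0,0,9,0,0,0,0,0,13,0,0,0,1,-1,17,0,0,0,3,-4,21,0,0,0,6,-7,25,0,0,0,9,-11,28,0,0,0]'
```

```text
time_s: 20.45
tcp_pos: [0.3992, 0.2683, 0.076]
eef_rot: [179.9, 0.0, 174.9]
contact_force: [0.6, 0.5, 0.4]
gripper_width: 0.0781
time_s: 21.25
tcp_pos: [0.4797, 0.1711, 0.3476]
eef_rot: [179.8, 0.2, 175.0]
contact_force: [1.3, 1.7, 0.3]
gripper_width: 0.0875
```

```bash
python3 -m handwheel '[2,-3,0,0,0,0.15,4,-6,0,0,0,0.3,6,-9,0,0,0,0.45,8,-12,0,0,0,0.6,10,-14,-1,0,0,0.74,11,-16,-1,0,0,0.88,12,-17,-2,0,0,1.02,12.3,-17,-2,0,0,1.17]' && python3 -m handwheel '[0,0,0,0,0,0.14,0,0,0,0,0,0.28,0,0,0,0,0,0.42,0,0,0,0,0,0.5,0,0,0,0,0,0.5]'; python3 - <<'E'
from seg import *
d=cam("wrist","w6"); cv2.imwrite("pics/w6b.png",cv2.resize(d['img'][:,:,::-1],(800,500)))
cam("side","side6");cam("scene","scene6")
s=tcp()[1];print(s['tcp_pos'],s['eef_rot'],s['joints'],d['wfc'][:3,3])
E
```

```text
time_s: 22.05
tcp_pos: [0.6029, -0.0003, 0.3255]
eef_rot: [179.6, 0.1, -117.8]
contact_force: [0.2, 0.8, -0.1]
gripper_width: 0.0878
time_s: 22.55
tcp_pos: [0.6028, -0.0003, 0.3251]
eef_rot: [179.6, 0.0, -89.1]
contact_force: [-0.2, 0.1, -0.7]
gripper_width: 0.0877
[ 0.6028 -0.0003  0.3253] [179.6188   0.0568 -89.2537] [ 18.412   11.3567   0.8287  -0.1725 -79.818  -17.6345] [ 0.6051 -0.0688  0.4829]
```

View pics/w6b.png

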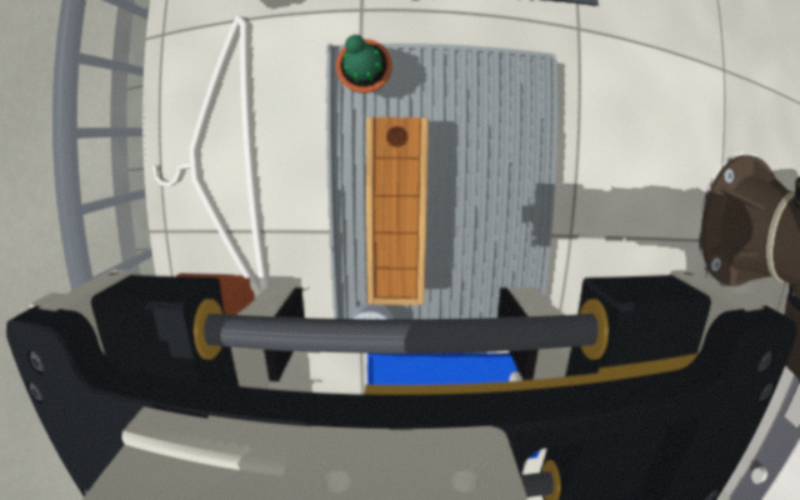

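View pics/scene6.png

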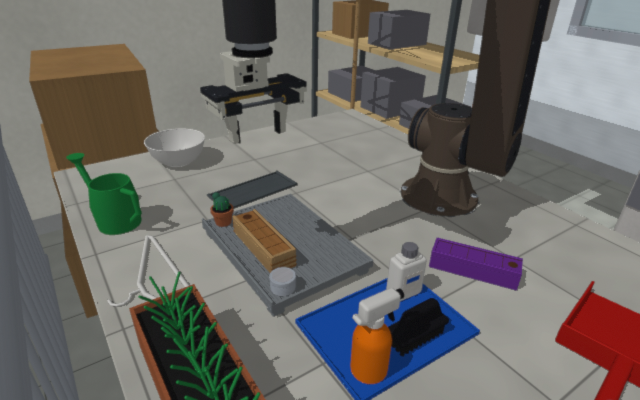

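The scene view shows spray, brush and softener upright on the blue tray, with cactus and tin undisturbed. In the wrist view the box runs from (396,118) to (396,305). I measure it now.

```bash
python3 - <<'E'
from seg import *
d=load("w6"); 
print(rect(d,'bamboo',(285,85,350,246),.09)[1])
C=lambda u,v:((u)*.8,(v)*.8)
for p in[(370,118),(423,118),(427,303),(367,303)]: print(onz(d,C(*p),.09)*1000)
E
```

```text
[606.2  -0.2 198.9  61.6 -89.7]
[633.4293 -98.4853  90.    ]
[580.4396 -99.2691  90.    ]
[570.4716  97.8271  90.    ]
[636.5503  98.7978  90.    ]
```

```bash
python3 -m handwheel '[0.2,0,-5,0,-0.007,-0.008,0.2,0,-10,0,-0.007,-0.008,0.2,0,-15,0,-0.007,-0.008,0.2,0,-19,0,-0.007,-0.008,0.2,0,-21,0,-0.007,-0.008,0.2,0,-21,0,-0.007,-0.008]' 0; python3 - <<'E'
from seg import *
d=cam("wrist","w7"); cv2.imwrite("pics/w7b.png",cv2.resize(d['img'][:,:,::-1],(800,500)))
s=tcp()[1];print(s['tcp_pos'],s['eef_rot'])
E
```

```text
time_s: 23.3
tcp_pos: [0.6026, -0.0008, 0.1118]
eef_rot: [179.7, -0.0, -89.8]
contact_force: [0.2, 0.4, 0.5]
gripper_width: 0.0875
[ 0.6042 -0.0006  0.1143] [179.8656  -0.0072 -89.7771]
```

View pics/w7b.png

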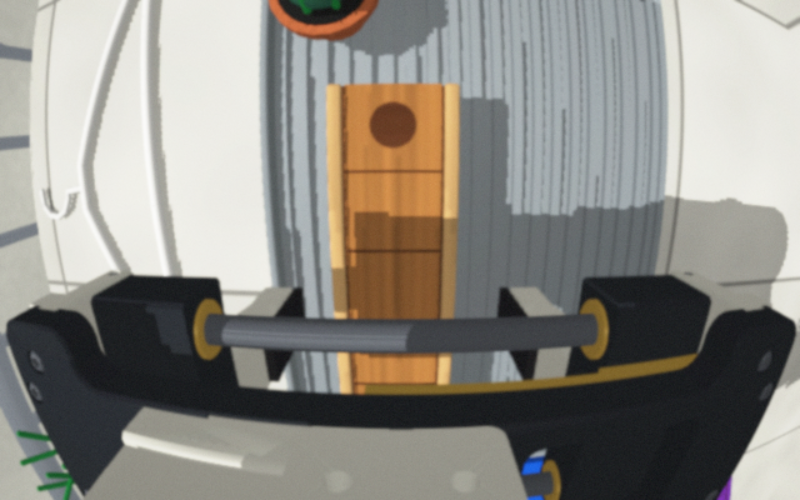

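The fingers straddle the box, with its edges at columns 331 and 457 against a finger centre near 400. I shift 2 mm in +x, descend and grip.

```bash
python3 -m handwheel '[0.2,0,-2,0,0,0,0.2,0,-4,0,0,0,0.2,0,-5.5,0,0,0,0.2,0,-6.2,0,0,0,0.2,0,-6.2,0,0,0]' 0 && python3 -m handwheel '[0,0,0,0,0,0,0,0,0,0,0,0,0,0,0,0,0,0,0,0,0,0,0,0,0,0,0,0,0,0,0,0,0,0,0,0]' 255 35 
```

```text
time_s: 23.85
tcp_pos: [0.6067, -0.0005, 0.053]
eef_rot: [179.9, -0.0, -89.8]
contact_force: [1.4, -0.4, 0.2]
gripper_width: 0.0879
time_s: 24.45
tcp_pos: [0.6067, -0.0004, 0.0536]
eef_rot: [179.9, -0.0, -89.8]
contact_force: [-2.2, 0.9, 4.8]
gripper_width: 0.062
```

```bash
python3 -m handwheel '[0,0,0,0,0,0,0,0,1,0,0,0,0,0,2.5,0,0,0,0,0,4,0,0,0,0,0,4,0,0,0]'; python3 - <<'E'
from h import *
for n in("scene","side"): cam(n,n+"7")
a=cv2.imread("pics/scene7.png")[140:300,175:395];b=cv2.imread("pics/side7.png")[100:260,200:420]
cv2.imwrite("pics/c7.png",cv2.resize(np.hstack([a,b]),(800,291),interpolation=cv2.INTER_CUBIC))
E
```

```text
time_s: 24.95
tcp_pos: [0.6081, -0.0002, 0.0959]
eef_rot: [-179.9, 0.0, -89.8]
contact_force: [0.4, 0.2, -2.9]
gripper_width: 0.0615
```

View pics/c7.png

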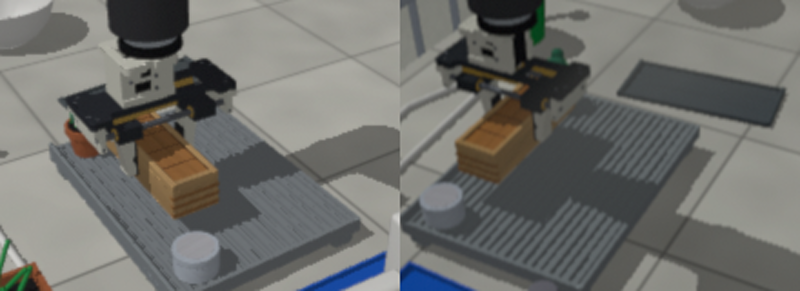

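The box is held level and clear of the shelf. I raise it, then swing it over to the narrow tray while turning.

```bash
python3 -m handwheel '[0,0,2,0,0,0,0,0,5,0,0,0,0,0,9,0,0,0,-0.5,0,12,0,0,0,-2,-1,13,0,0,0,-5,-2,13,0,0,-0.05,-8,-4,13,0,0,-0.15,-11,-6,13,0,0,-0.27]' && python3 -m handwheel '[-1,-3,0,0,0,-0.12,-2,-7,0,0,0,-0.25,-2.5,-11,0,0,0,-0.38,-2.5,-15,0,0,0,-0.51,-2.5,-19,0,0,0,-0.64,-2.5,-22,0,0,0,-0.77,-2.5,-24.5,0,0,0,-0.9,-2.5,-26,0,0,0,-1.03]' && python3 -m handwheel '[0,-0.3,0,0,0,-0.1,0,-0.5,0,0,0,-0.17,0,-0.5,0,0,0,-0.18,0,-0.5,0,0,0,-0.18]'; python3 - <<'E'
from h import *
s=tcp()[1];print(s['tcp_pos'],s['eef_rot'],s['joints'])
d=cam("wrist","w8"); cv2.imwrite("pics/w8b.png",cv2.resize(d['img'][:,:,::-1],(800,500)))
for n in("scene","side"): cam(n,n+"8")
a=cv2.imread("pics/scene8.png")[60:240,150:370];b=cv2.imread("pics/side8.png")[60:240,250:470]
cv2.imwrite("pics/c8.png",cv2.resize(np.hstack([a,b]),(800,327),interpolation=cv2.INTER_CUBIC))
E
```

```text
time_s: 25.85
tcp_pos: [0.4948, -0.0608, 0.2223]
eef_rot: [179.8, -0.0, -105.5]
contact_force: [1.3, -0.1, -2.9]
gripper_width: 0.0617
time_s: 26.65
tcp_pos: [0.4689, -0.3223, 0.2207]
eef_rot: [179.7, -0.1, -164.9]
contact_force: [1.4, 0.2, -3.7]
gripper_width: 0.0616
time_s: 27.05
tcp_pos: [0.4686, -0.3271, 0.2199]
eef_rot: [179.7, -0.2, -175.1]
contact_force: [-0.1, 0.4, -1.9]
gripper_width: 0.0616
[ 0.46860656 -0.32712316  0.21988505] [ 179.70382498   -0.19289666 -175.13869247] [-15.45624006  11.32852373 -12.87362281  -0.23057025 -66.08175915
 -69.58894797]
```

View pics/w8b.png

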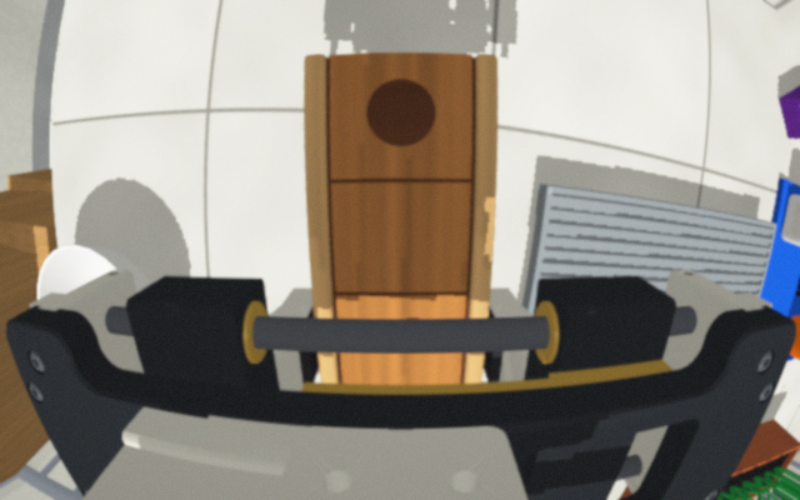

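View pics/c8.png

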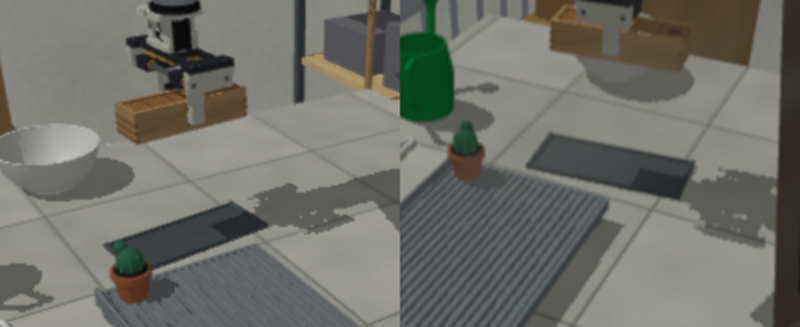

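```bash
python3 - <<'E'
from seg import *
b=load("side8"); a=load("scene8")
for n,d,roi in(("side",b,(310,120,425,180)),("scene",a,(200,165,305,215))):
    im=d['img'][roi[1]:roi[3],roi[0]:roi[2],::-1]; cv2.imwrite(f"pics/t{n}.png",cv2.resize(im,None,fx=6,fy=6,interpolation=cv2.INTER_CUBIC))
E
```

```text
(no output)
```

View pics/tside.png

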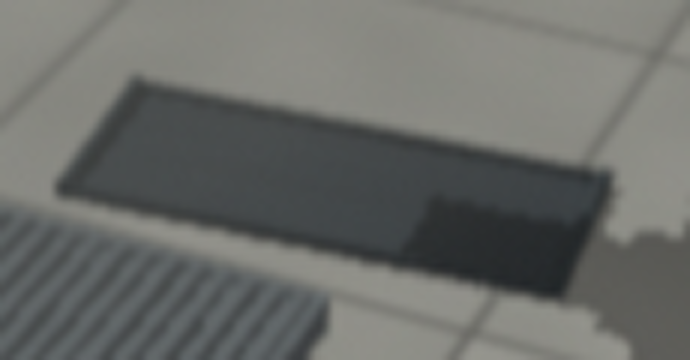

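View pics/tscene.png

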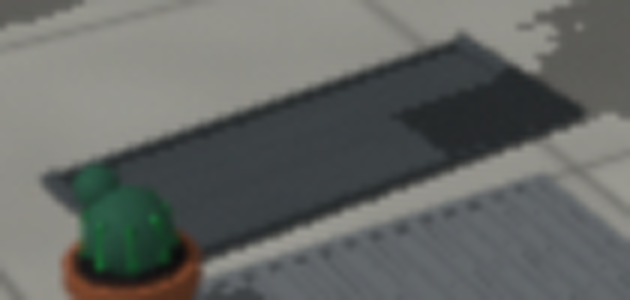

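```bash
python3 - <<'E'
from seg import *
b=load("side8"); a=load("scene8")
P=[onz(b,(310+(u-2.5)/6,120+(v-2.5)/6),z)[:2] for u,v,z in[(134,78,.008),(612,174,.008),(560,298,.004),(58,190,.004)]]
print(np.array(P)*1000,np.mean(P,0)); 
for i,j in((0,1),(3,2)): v=P[i]-P[j]; print(np.degrees(np.arctan2(v[1],v[0])),np.linalg.norm(v))
Q=[onz(a,(200+(u-2.5)/6,165+(v-2.5)/6),.008)[:2]*1000 for u,v in[(42,178),(463,36),(588,110)]]
print(np.array(Q),(Q[0]+Q[2])/2); v=Q[0]-Q[1]; print(np.degrees(np.arctan2(v[1],v[0])))
# box in gripper: wrist view
w=load("w8")
E
```

```text
[[ 606.3565 -376.8105]
 [ 348.8192 -401.407 ]
 [ 337.7096 -292.4995]
 [ 594.813  -267.2553]] [ 0.4719 -0.3345]
5.455562331005315 0.2587091770749095
5.607726373750569 0.2583397922390949
[[ 606.5979 -372.8383]
 [ 349.6244 -400.9592]
 [ 335.3162 -289.4544]] [ 470.957  -331.1463]
6.245093316988557
```

```bash
python3 -m handwheel '[0.3,-0.3,-3,-0.005,-0.003,0.015,0.3,-0.3,-7,-0.005,-0.003,0.015,0.3,-0.3,-11,-0.005,-0.003,0.015,0.3,-0.3,-14,-0.005,-0.003,0.015,0.3,-0.3,-16,-0.005,-0.003,0.015,0.3,-0.3,-17,-0.005,-0.003,0.015,0.3,-0.3,-17,-0.005,-0.003,0.015]'; python3 - <<'E'
from h import *
s=tcp()[1];print(s['tcp_pos'],s['eef_rot'])
for n in("scene","side"): cam(n,n+"9")
a=cv2.imread("pics/scene9.png")[100:240,180:330];b=cv2.imread("pics/side9.png")[60:200,300:450]
cv2.imwrite("pics/c9.png",cv2.resize(np.hstack([a,b]),(800,373),interpolation=cv2.INTER_CUBIC))
E
```

```text
time_s: 27.9
tcp_pos: [0.4714, -0.3297, 0.0495]
eef_rot: [180.0, -0.1, -174.2]
contact_force: [0.0, 0.5, -2.7]
gripper_width: 0.0622
[ 0.47136337 -0.3296779   0.04947822] [ 1.79986291e+02 -1.14980399e-01 -1.74218943e+02]
```

View pics/c9.png

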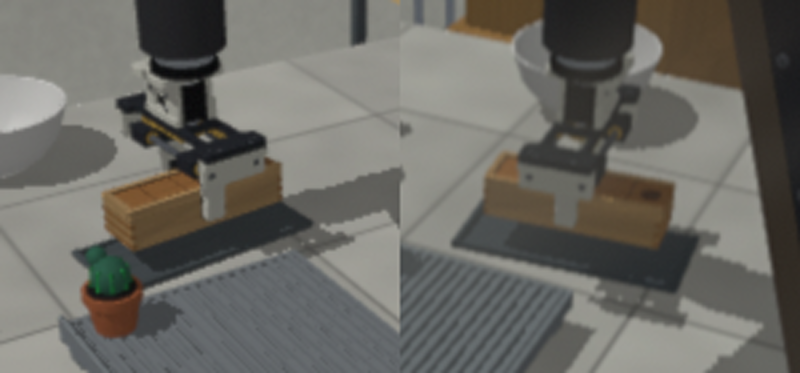

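The box is level and lined up over the narrow tray in both views. I set it down.

```bash
python3 -m handwheel '[0.05,0,-1.5,0,0,0,0.05,0,-2.6,0,0,0,0.05,0,-3.0,0,0,0,0.05,0,-3.1,0,0,0]'; python3 -m handwheel '[0,0,-0.15,0,0,0,0,0,-0.15,0,0,0,0,0,-0.2,0,0,0]'
```

```text
time_s: 28.4
tcp_pos: [0.4731, -0.3303, 0.0204]
eef_rot: [-179.9, 0.0, -174.2]
contact_force: [-0.2, 0.0, -2.2]
gripper_width: 0.0623
time_s: 28.7
tcp_pos: [0.4734, -0.3304, 0.0188]
eef_rot: [-179.9, 0.1, -174.2]
contact_force: [-0.7, -0.9, -2.6]
gripper_width: 0.0622
```

```bash
python3 -m handwheel '[0,0,-0.15,0,0,0,0,0,-0.15,0,0,0]'; python3 -m handwheel '[0,0,-0.1,0,0,0,0,0,-0.15,0,0,0]'
```

```text
time_s: 28.9
tcp_pos: [0.4734, -0.3304, 0.0173]
eef_rot: [-179.9, 0.1, -174.2]
contact_force: [-0.5, -0.3, -2.5]
gripper_width: 0.0617
time_s: 29.1
tcp_pos: [0.4736, -0.3304, 0.0166]
eef_rot: [-179.9, 0.1, -174.2]
contact_force: [-2.9, 2.5, 9.1]
gripper_width: 0.0619
```

```bash
python3 -m handwheel '[0,0,0,0,0,0,0,0,0,0,0,0,0,0,0,0,0,0,0,0,0,0,0,0]' 0 && python3 -m handwheel '[0,0,1,0,0,0,0,0,4,0,0,0,0,0,8,0,0,0,0,0,12,0,0,0,1,0,17,0,0,0,3,1,22,0,0,0,5,2,27,0,0,0,7,3,32,0,0,0]'; python3 - <<'E'
from seg import *
s=tcp()[1];print(s['tcp_pos'],s['eef_rot'])
d=cam("wrist","w10"); cv2.imwrite("pics/w10b.png",cv2.resize(d['img'][:,:,::-1],(800,500)))
E
```

```text
time_s: 29.5
tcp_pos: [0.4736, -0.3305, 0.0166]
eef_rot: [-179.9, 0.1, -174.2]
contact_force: [0.1, -0.7, -0.0]
gripper_width: 0.0859
time_s: 30.3
tcp_pos: [0.5379, -0.3029, 0.326]
eef_rot: [-179.9, 0.2, -174.2]
contact_force: [1.5, -0.8, -0.7]
gripper_width: 0.0874
[ 0.5379 -0.3029  0.326 ] [-179.8595    0.1729 -174.2095]
```

View pics/w10b.png

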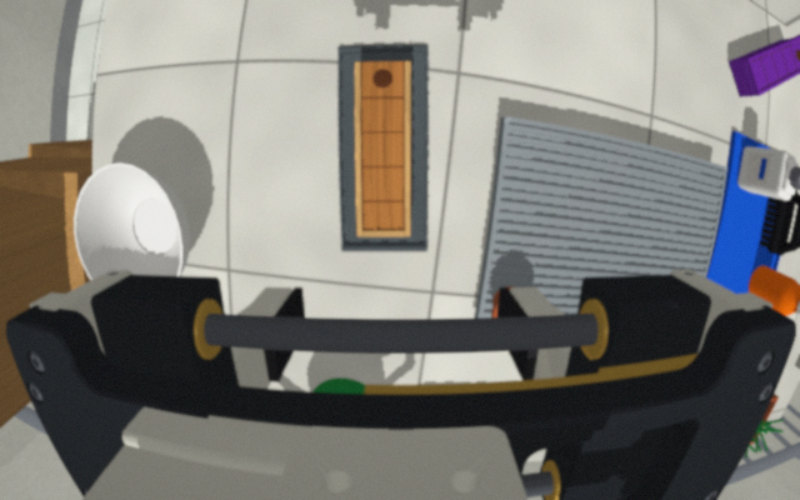

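The box (383,148) lies in the middle of the dark tray, lengthwise and aligned with it. A quick numeric check of the offset:

```bash
python3 - <<'E'
from seg import *
d=load("w10"); roi=(260,25,350,210)
print("box",rect(d,'bamboo',roi,.053)[1])
m=cv2.morphologyEx(((mask(d,'steel',roi)|mask(d,'bamboo',roi))),cv2.MORPH_OPEN,np.ones((5,5)))
P=np.array([onz(d,p,.006)[:2] for p in big(m)])*1000; print("tray",cv2.minAreaRect(P.astype(np.float32)))
E
```

```text
box [ 472.4 -329.7  199.7   62.1    5.9]
tray ((470.26202392578125, -331.6085205078125), (259.4327697753906, 107.17798614501953), 5.8829731941223145)
```

```bash
python3 -m handwheel '[-1,3,0,0,0,-0.122,-2,8,0,0,0,-0.122,-2.5,13,0,0,0,-0.122,-3,18,0,0,0,-0.122,-3.5,23,0,0,0,-0.122,-4,28,0,0,0,-0.122,-4.5,33,0,0,0,-0.122,-5,38,0,0,0,-0.122]' 0 && python3 -m handwheel '[-0.3,5,0,0,0,0,-0.6,10,0,0,0,0,-1,15,0,0,0,0,-1.4,20,0,0,0,0,-1.8,25,0,0,0,0,-2,29,-2,0,0,0,-2,30,-5,0,0,0,-2,30,-8,0,0,0]'
```

```text
time_s: 31.15
tcp_pos: [0.4917, 0.0755, 0.3353]
eef_rot: [-179.5, 0.8, 178.9]
contact_force: [2.4, -0.3, 0.9]
gripper_width: 0.0875
time_s: 31.95
tcp_pos: [0.4712, 0.3776, 0.2545]
eef_rot: [-179.6, 0.8, 179.0]
contact_force: [0.6, 0.2, -0.8]
gripper_width: 0.0875
```

```bash
python3 -m handwheel '[-0.3,-0.2,-3,0.007,0.014,-0.003,-0.4,-0.2,-6,0.007,0.014,-0.003,-0.4,-0.2,-6,0.007,0.014,-0.003]' 0;  python3 - <<'E'
from seg import *
s=tcp()[1];print(s['tcp_pos'],s['eef_rot'])
d=cam("wrist","w11"); cv2.imwrite("pics/w11b.png",cv2.resize(d['img'][:,:,::-1],(800,500)))
print(rect(d,'black',(285,120,360,248),.034)[1])
E
```

```text
time_s: 32.25
tcp_pos: [0.4653, 0.3736, 0.1909]
eef_rot: [-179.6, -0.3, 178.8]
contact_force: [-0.3, -1.2, -0.2]
gripper_width: 0.0877
[0.4653 0.3736 0.1909] [-179.6361   -0.2941  178.8354]
[467.2 375.5 124.2  49.3  -0.9]
```

View pics/w11b.png

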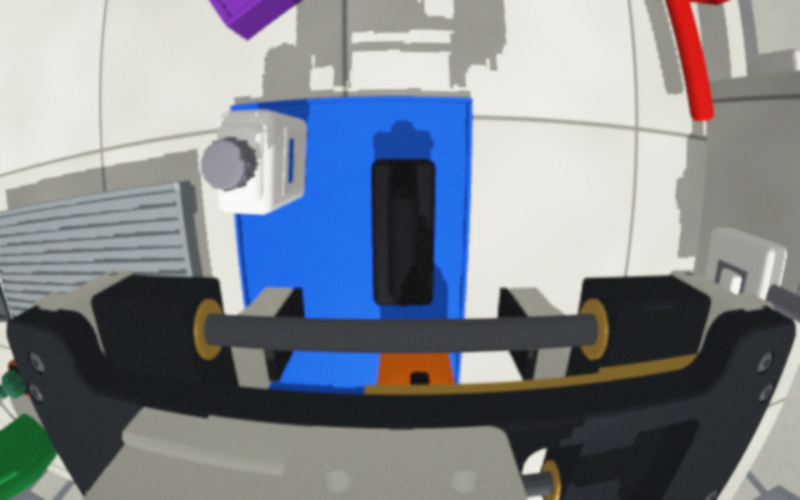

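The brush (403,232) is where I left it, centred between the fingers, and the softener is clear at (252,160). I descend and grip.

```bash
python3 -m handwheel '[0.2,0.1,-4,0.006,-0.005,0,0.2,0.1,-8,0.006,-0.005,0,0.2,0.1,-11,0.006,-0.005,0,0.2,0.1,-13,0.006,-0.005,0,0.2,0.1,-13.4,0.006,-0.005,0,0.2,0.1,-13.4,0.006,-0.005,0]' 0 && python3 -m handwheel '[0,0,0,0,0,0,0,0,0,0,0,0,0,0,0,0,0,0,0,0,0,0,0,0,0,0,0,0,0,0,0,0,0,0,0,0,0,0,0,0,0,0,0,0,0,0,0,0]' 255 20 && python3 -m handwheel '[0,0,0,0,0,0,0,0,0,0,0,0,0,0,0,0,0,0,0,0,0,0,0,0]' 255 20
```

```text
time_s: 32.9
tcp_pos: [0.4694, 0.3764, 0.0611]
eef_rot: [179.8, 0.2, 178.9]
contact_force: [-0.9, 0.0, 0.2]
gripper_width: 0.0875
time_s: 33.7
tcp_pos: [0.4694, 0.3764, 0.0611]
eef_rot: [179.8, 0.2, 178.9]
contact_force: [0.2, 0.1, 0.7]
gripper_width: 0.0294
time_s: 34.1
tcp_pos: [0.4693, 0.3763, 0.0608]
eef_rot: [179.9, 0.2, 178.9]
contact_force: [0.0, 0.1, -3.2]
gripper_width: 0.0218
```

```bash
python3 -m handwheel '[0,0,2,0,0,0,0,0,6,0,0,0,0,-0.5,10,0,0,0,0,-3,12,0,0,0,0.5,-7,12,0,0,0,1,-12,12,0,0,0,1.5,-17,12,0,0,0,2,-21,12,0,0,0]' && python3 -m handwheel '[0,-3,0,0,0,0,0,-6,0,0,0,0,0,-7.5,-1,0,0,0,0,-7.8,-3,0,0,0,0,-7.8,-5,0,0,0,0,-7.8,-6,0,0,0,0,-7.8,-6,0,0,0]'
```

```text
time_s: 34.9
tcp_pos: [0.4887, 0.164, 0.1809]
eef_rot: [179.9, 0.2, 178.9]
contact_force: [-0.2, 0.5, -2.0]
gripper_width: 0.0216
time_s: 35.6
tcp_pos: [0.4877, 0.0857, 0.1193]
eef_rot: [179.9, 0.0, 178.9]
contact_force: [-0.0, 0.5, -0.3]
gripper_width: 0.0216
```

```bash
python3 -m handwheel '[0.1,0.4,-0.8,0,0,0,0.1,0.4,-1.6,0,0,0,0.1,0.4,-2,0,0,0,0.1,0.4,-2,0,0,0]'; python3 -m handwheel '[0,0,-0.1,0,0,0,0,0,-0.1,0,0,0]'
```

```text
time_s: 36.0
tcp_pos: [0.4884, 0.0897, 0.0988]
eef_rot: [180.0, -0.0, 178.9]
contact_force: [-0.5, -0.5, -0.5]
gripper_width: 0.0218
time_s: 36.2
tcp_pos: [0.4885, 0.0898, 0.0979]
eef_rot: [180.0, -0.0, 178.9]
contact_force: [-1.0, -0.6, -1.0]
gripper_width: 0.0216
```

```bash
python3 -m handwheel '[0.07,0,-0.1,0,0,0,0.07,0,-0.1,0,0,0]'; python3 -m handwheel '[0,0,-0.1,0,0,0,0,0,-0.12,0,0,0]'
```

```text
time_s: 36.4
tcp_pos: [0.4893, 0.0898, 0.097]
eef_rot: [180.0, 0.0, 178.9]
contact_force: [-0.8, -0.3, -1.8]
gripper_width: 0.0217
time_s: 36.6
tcp_pos: [0.4891, 0.0893, 0.0965]
eef_rot: [180.0, -0.0, 178.9]
contact_force: [-5.3, -2.5, 9.1]
gripper_width: 0.0218
```

```bash
python3 -m handwheel '[0,0,0,0,0,0,0,0,0,0,0,0,0,0,0,0,0,0,0,0,0,0,0,0,0,0,0,0,0,0]' 0 && python3 -m handwheel '[0,0,2,0,0,0,0,0,5,0,0,0,0,0,9,0,0,0,-1,1,13,0,0,0,-3,5,15,0,0,-0.07,-5,9,15,0,0,-0.07,-7,13,15,0,0,-0.07,-8.9,17,15,0,0,-0.07]'; python3 - <<'E'
from seg import *
s=tcp()[1];print(s['tcp_pos'],s['eef_rot'])
for n in("scene","side"): cam(n,n+"12")
a=cv2.imread("pics/scene12.png")[140:400,195:500];b=cv2.imread("pics/side12.png")[130:390,100:405]
cv2.imwrite("pics/c12.png",cv2.resize(np.hstack([a,b]),(800,341),interpolation=cv2.INTER_CUBIC))
E
```

```text
time_s: 37.1
tcp_pos: [0.4892, 0.0894, 0.0965]
eef_rot: [180.0, -0.0, 178.9]
contact_force: [0.2, 0.9, 0.2]
gripper_width: 0.0563
time_s: 37.9
tcp_pos: [0.3991, 0.2607, 0.247]
eef_rot: [179.9, 0.0, 174.9]
contact_force: [0.7, 0.7, 0.3]
gripper_width: 0.0877
[0.3991 0.2607 0.247 ] [179.9218   0.0292 174.888 ]
```

View pics/c12.png

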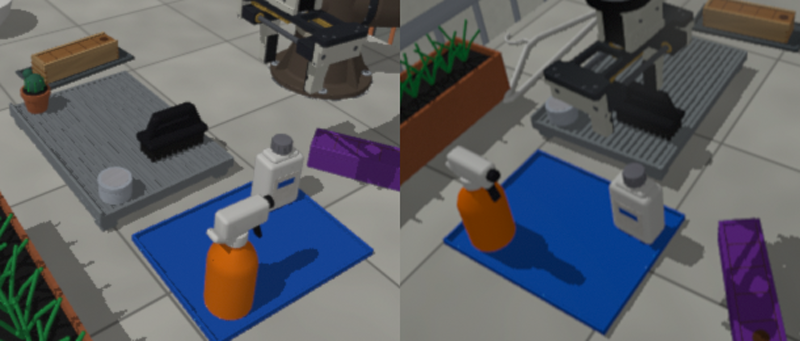

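The brush is back upright on the shelf and the box is in its tray. Now the softener.

```bash
python3 -m handwheel '[0,0.7,-3,0,0,0,0,0.8,-7,0,0,0,0,0.8,-7,0,0,0,0,0.8,-7,0,0,0]' 0;  python3 - <<'E'
from seg import *
s=tcp()[1];print(s['tcp_pos'],s['eef_rot'])
d=cam("wrist","w13"); cv2.imwrite("pics/w13b.png",cv2.resize(d['img'][110:260,220:420,::-1],(800,600),interpolation=cv2.INTER_CUBIC))
E
```

```text
time_s: 38.4
tcp_pos: [0.3988, 0.2706, 0.177]
eef_rot: [-180.0, -0.0, 175.2]
contact_force: [0.1, 1.2, -0.3]
gripper_width: 0.0876
[0.3988 0.2706 0.177 ] [-179.9691   -0.0008  175.1624]
```

View pics/w13b.png

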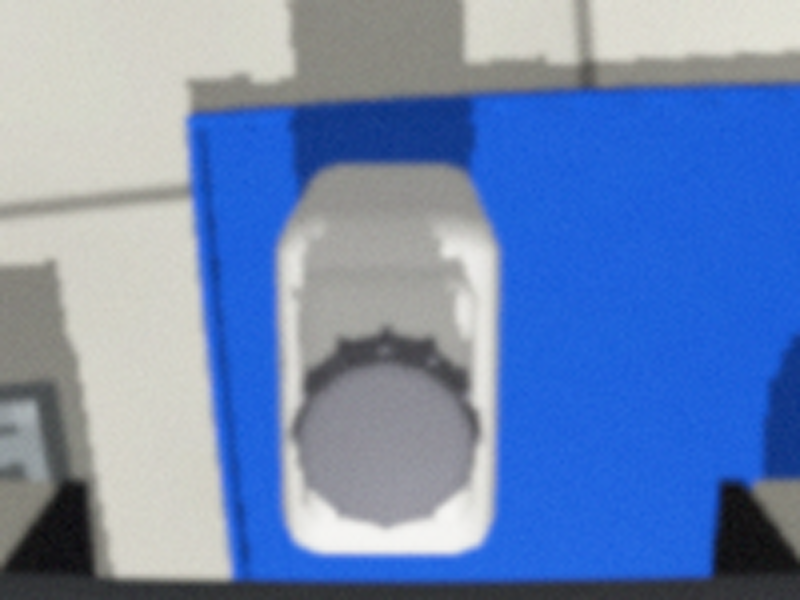

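The softener (388,430 in the crop) sits about 2 mm to the −y side, which matches the pose offset. I correct and descend.

```bash
python3 -m handwheel '[0,-0.2,-3,0,0,-0.004,0,-0.2,-6,0,0,-0.004,0,-0.2,-8.5,0,0,-0.004,0,-0.2,-9.9,0,0,-0.004,0,-0.2,-10,0,0,-0.004,0,-0.2,-10,0,0,-0.004]' 0 && python3 -m handwheel '[0,0,0,0,0,0,0,0,0,0,0,0,0,0,0,0,0,0,0,0,0,0,0,0,0,0,0,0,0,0,0,0,0,0,0,0,0,0,0,0,0,0,0,0,0,0,0,0]' 255 25
```

```text
time_s: 39.05
tcp_pos: [0.4004, 0.2701, 0.0796]
eef_rot: [179.8, 0.1, 174.9]
contact_force: [-0.2, 0.5, -0.0]
gripper_width: 0.0877
time_s: 39.85
tcp_pos: [0.4003, 0.2698, 0.0796]
eef_rot: [179.8, 0.1, 174.9]
contact_force: [-0.0, -1.2, 0.4]
gripper_width: 0.0441
```

```bash
python3 -m handwheel '[0,0,0,0,0,0,0,0,3,0,0,0,0,0,7,0,0,0,0,0,11,0,0,0,0.3,-1,14,0,0,0,1,-5,15,0,0,0,2.2,-10,15,0,0,0,3.4,-15,15,0,0,0]' && python3 -m handwheel '[1.2,-5,0,0,0,0,2.4,-10,0,0,0,0,3.6,-15,0,0,0,0,4.7,-19,0,0,0,0,5.1,-21.6,-1,0,0,0,5.1,-21.8,-4,0,0,0,5.1,-21.8,-8,0,0,0,5.1,-21.8,-8,0,0,0]'
```

```text
time_s: 40.65
tcp_pos: [0.4333, 0.1215, 0.2296]
eef_rot: [179.8, 0.1, 175.0]
contact_force: [1.9, 0.6, -3.2]
gripper_width: 0.0436
time_s: 41.45
tcp_pos: [0.4799, -0.097, 0.1445]
eef_rot: [179.8, -0.4, 174.9]
contact_force: [-1.0, 0.3, -3.4]
gripper_width: 0.0441
```

```bash
python3 -m handwheel '[0.6,0,-1,-0.003,-0.007,0,0.7,-0.1,-2,-0.003,-0.007,0,0.7,-0.1,-2.5,-0.003,-0.007,0,0.7,-0.1,-2.6,-0.003,-0.007,0]'; python3 -m handwheel '[0,0,-0.1,0,0,0,0,0,-0.1,0,0,0]'
```

```text
time_s: 41.85
tcp_pos: [0.4869, -0.0978, 0.1187]
eef_rot: [180.0, -0.0, 174.9]
contact_force: [-0.2, 0.1, -3.4]
gripper_width: 0.044
time_s: 42.05
tcp_pos: [0.4872, -0.0977, 0.1183]
eef_rot: [180.0, 0.0, 174.9]
contact_force: [-0.4, -1.0, -2.9]
gripper_width: 0.044
```

```bash
python3 -m handwheel '[0,0,-0.2,0,0,0,0,0,-0.2,0,0,0]'; python3 -m handwheel '[0,0,-0.1,0,0,0,0,0,-0.15,0,0,0]'
```

```text
time_s: 42.25
tcp_pos: [0.4873, -0.0976, 0.1164]
eef_rot: [180.0, 0.0, 174.9]
contact_force: [0.2, 0.3, -3.6]
gripper_width: 0.0439
time_s: 42.45
tcp_pos: [0.4876, -0.0978, 0.1156]
eef_rot: [180.0, 0.1, 174.9]
contact_force: [-3.4, 1.3, 8.1]
gripper_width: 0.0441
```

```bash
python3 -m handwheel '[0,0,0,0,0,0,0,0,0,0,0,0,0,0,0,0,0,0,0,0,0,0,0,0,0,0,0,0,0,0]' 0 && python3 -m handwheel '[0,0,2,0,0,0,0,0,5,0,0,0,0,0,9,0,0,0,0,1,13,0,0,0.042,1,5,16,0,0,0.042,2,10,17,0,0,0.042,3,15,17,0,0,0.042,4,20,17,0,0,0.042]' && python3 -m handwheel '[1,5,0,0,0,0,2,10,0,0,0,0,3.2,15,0,0,0,0,4.4,20,0,0,0,0,5.5,25,-1,0,0,0,6.6,28,-3,0,0,0,6.6,28,-4,0,0,0,6.6,28,-4,0,0,0]';  python3 - <<'E'
from seg import *
s=tcp()[1];print(s['tcp_pos'],s['eef_rot'])
d=cam("wrist","w14"); cv2.imwrite("pics/w14b.png",cv2.resize(d['img'][:,:,::-1],(800,500)))
E
```

```text
time_s: 42.95
tcp_pos: [0.4876, -0.0977, 0.1156]
eef_rot: [180.0, 0.1, 174.9]
contact_force: [0.1, -0.1, -0.2]
gripper_width: 0.0784
time_s: 43.75
tcp_pos: [0.5269, 0.0994, 0.2866]
eef_rot: [179.9, 0.2, 177.3]
contact_force: [0.9, -0.7, -0.6]
gripper_width: 0.0877
time_s: 44.55
tcp_pos: [0.5919, 0.3797, 0.243]
eef_rot: [-179.9, -0.1, 177.4]
contact_force: [-0.5, -0.5, 0.1]
gripper_width: 0.0878
[0.5919 0.3797 0.243 ] [-179.8661   -0.0578  177.3917]
```

View pics/w14b.png

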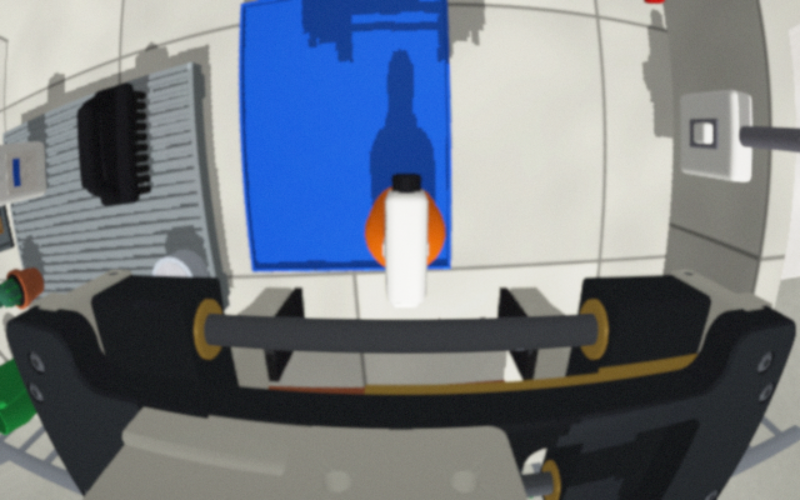

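The spray head (405,250) is centred between the fingers. I descend and grip.

```bash
python3 -m handwheel '[0.2,0.3,-3,0,0,-0.002,0.2,0.3,-6,0,0,-0.002,0.2,0.3,-8.5,0,0,-0.002,0.2,0.3,-9.8,0,0,-0.002,0.2,0.3,-10,0,0,-0.002,0.2,0.3,-10,0,0,-0.002]' 0 && python3 -m handwheel '[0,0,0,0,0,0,0,0,0,0,0,0,0,0,0,0,0,0,0,0,0,0,0,0,0,0,0,0,0,0,0,0,0,0,0,0,0,0,0,0,0,0,0,0,0,0,0,0]' 255 25&& python3 -m handwheel '[0,0,0,0,0,0,0,0,0,0,0,0,0,0,0,0,0,0,0,0,0,0,0,0]' 255 25
```

```text
time_s: 45.2
tcp_pos: [0.5952, 0.382, 0.1468]
eef_rot: [180.0, 0.2, 177.2]
contact_force: [0.0, -0.1, 0.4]
gripper_width: 0.0878
time_s: 46.0
tcp_pos: [0.5952, 0.382, 0.1467]
eef_rot: [180.0, 0.1, 177.2]
contact_force: [-0.2, 0.5, -0.2]
gripper_width: 0.0289
time_s: 46.4
tcp_pos: [0.5951, 0.382, 0.1466]
eef_rot: [180.0, 0.1, 177.2]
contact_force: [1.4, 0.9, -0.2]
gripper_width: 0.0258
```

```bash
python3 -m handwheel '[0,0,2,0,0,0,0,0,6,0,0,0,0,0,10,0,0,0,0,0,14,0,0,0,-0.3,-1,16,0,0,0,-1.3,-5,16,0,0,0,-2.6,-10,16,0,0,0,-4,-15,16,0,0,0]' && python3 -m handwheel '[-1.3,-5,0,0,0,0,-2.6,-10,0,0,0,0,-4,-15,0,0,0,0,-5.2,-19.5,0,0,0,0,-6.2,-23,0,0,0,0,-6.3,-23.8,-1,0,0,0,-6.3,-23.8,-4,0,0,0,-6.3,-23.8,-8,0,0,0]'
```

```text
time_s: 47.2
tcp_pos: [0.5549, 0.234, 0.3055]
eef_rot: [-180.0, 0.0, 177.3]
contact_force: [0.7, -0.7, -3.3]
gripper_width: 0.0259
time_s: 48.0
tcp_pos: [0.4926, -0.0041, 0.2258]
eef_rot: [179.9, 0.3, 177.2]
contact_force: [1.0, -0.1, -4.5]
gripper_width: 0.0259
```

```bash
python3 -m handwheel '[0,-0.1,-1,0,0.005,0,0,-0.1,-2.5,0,0.005,0,0,-0.1,-3.8,0,0.005,0,0,-0.1,-4.1,0,0.005,0,0,-0.1,-4.1,0,0.005,0]'; python3 -m handwheel '[0,0,-0.1,0,0,0,0,0,-0.1,0,0,0]'
```

```text
time_s: 48.5
tcp_pos: [0.4928, -0.0049, 0.185]
eef_rot: [180.0, -0.1, 177.2]
contact_force: [0.9, -0.6, -3.1]
gripper_width: 0.0256
time_s: 48.7
tcp_pos: [0.4933, -0.0047, 0.1848]
eef_rot: [180.0, -0.0, 177.2]
contact_force: [-0.3, 0.4, -3.3]
gripper_width: 0.0255
```

```bash
python3 -m handwheel '[-0.1,-0.07,-0.2,0,0,0,-0.1,-0.07,-0.2,0,0,0]'; python3 -m handwheel '[0,0,-0.1,0,0,0,0,0,-0.1,0,0,0]'; python3 -m handwheel '[0,0,-0.05,0,0,0,0,0,-0.08,0,0,0]'
```

```text
time_s: 48.9
tcp_pos: [0.4922, -0.0055, 0.1831]
eef_rot: [179.9, 0.0, 177.2]
contact_force: [-0.4, -0.3, -3.8]
gripper_width: 0.0256
time_s: 49.1
tcp_pos: [0.4924, -0.0055, 0.1827]
eef_rot: [179.9, 0.1, 177.2]
contact_force: [-1.8, 0.0, 3.1]
gripper_width: 0.0257
time_s: 49.3
tcp_pos: [0.4927, -0.0055, 0.1827]
eef_rot: [179.9, 0.1, 177.3]
contact_force: [-3.4, 0.6, 10.2]
gripper_width: 0.0259
```

Contact. I release, rise straight up and return to the survey pose.

```bash
python3 -m handwheel '[0,0,0,0,0,0,0,0,0,0,0,0,0,0,0,0,0,0,0,0,0,0,0,0,0,0,0,0,0,0,0,0,0,0,0,0,0,0,0,0,0,0]' 0 && python3 -m handwheel '[0,0,2,0,0,0,0,0,5,0,0,0,0,0,9,0,0,0,0,0,13,0,0,0,2,0.5,17,0,0,0,6,1,21,0,0,0.045,9.7,1,24,0,0,0.045,9.7,1,24,0,0,0.045]'&& python3 -m handwheel '[0,0,0,0,0,0,0,0,0,0,0,0]'; python3 - <<'E'
from seg import *
s=tcp()[1];print(s['tcp_pos'],s['eef_rot'])
d=cam("wrist","w15"); cv2.imwrite("pics/w15b.png",cv2.resize(d['img'][20:220,110:550,::-1],(800,364),interpolation=cv2.INTER_CUBIC))
w=load("w1")
for n,k,roi,z in [("box",'bamboo',(100,20,220,200),.053),("brush",'black',(345,50,400,140),.063),("spray head",'white',(290,50,340,140),.21),("drain",'blue',(410,20,540,200),.012)]:
    print(n,[rect(x,k,roi,z)[1] for x in (w,d)] if n!="box" else rect(d,k,roi,z)[1])
cam("scene","scene15");cam("side","side15")
cv2.imwrite("pics/w15d.png",cv2.resize(d['img'][40:150,215:415,::-1],(800,440),interpolation=cv2.INTER_CUBIC))
E
```

```text
time_s: 50.0
tcp_pos: [0.4927, -0.0055, 0.1827]
eef_rot: [179.9, 0.1, 177.3]
contact_force: [-0.5, 0.2, -1.0]
gripper_width: 0.0761
time_s: 50.8
tcp_pos: [0.5939, 0.0047, 0.4251]
eef_rot: [180.0, 0.3, 179.8]
contact_force: [0.1, -0.0, -0.9]
gripper_width: 0.0876
time_s: 51.0
tcp_pos: [0.5936, 0.0047, 0.4242]
eef_rot: [180.0, 0.3, 179.8]
contact_force: [0.2, -0.2, -0.1]
gripper_width: 0.0877
[0.5936 0.0047 0.4242] [179.9718   0.2569 179.8079]
box [ 471.3 -315.9  200.1   84.1    6. ]
brush [array([485.8,  89.8, 124.5,  49.7,  -1.1]), array([484.9,  91.4, 124.2,  49.2,   0. ])]
spray head [array([489.1,  -4.5,  82.5,  27.2,  -0. ]), array([489.1,  -3.2,  81.5,  27.2,  -0.3])]
drain [array([497.9, 321.7, 297.7, 218.6,  -1.4]), array([497.6, 321.8, 297.1, 218.8,  -1.5])]
```

View pics/w15b.png

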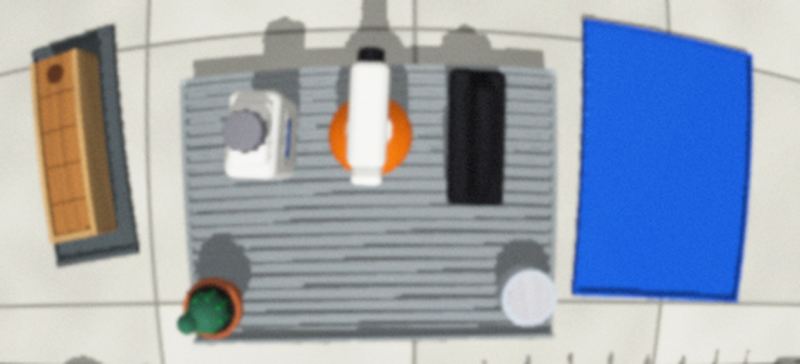

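View pics/scene15.png

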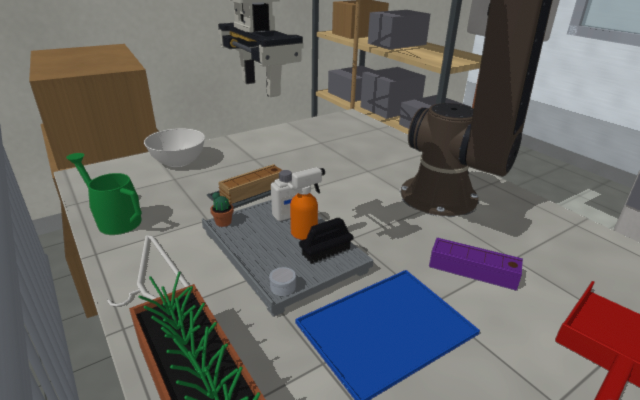

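View pics/w15d.png

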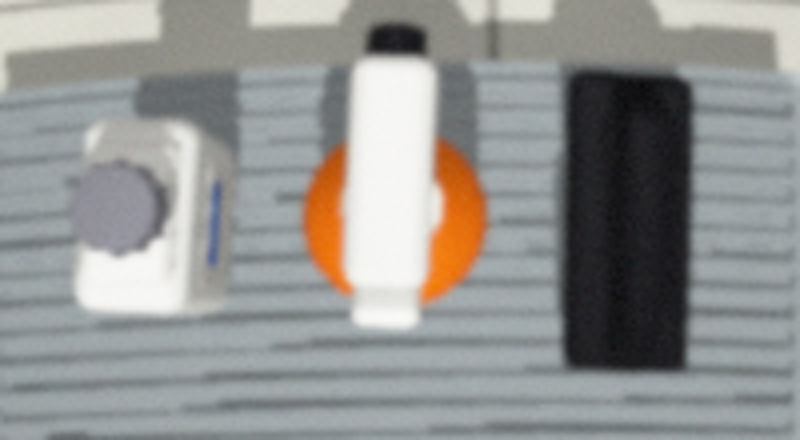

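```bash
python3 - <<'E'
from seg import *
for n,m,roi in(("s1","scene15",(205,165,365,300)),("d1","side15",(200,125,370,260))):
    a,b=load(n),load(m)
    for k in('orange','black'):
        A,B=[cv2.moments(big(mask(x,k,roi)).astype(np.int32)[:,None]) for x in(a,b)]
        print(m,k,[round(B[q]/B['m00']-A[q]/A['m00'],2) for q in('m10','m01')])
    # soft: phase shift on small patch
    P=(272,168,300,222) if n=="s1" else (322,140,345,190)
    f=lambda x:cv2.cvtColor(x['img'][P[1]:P[3],P[0]:P[2]],cv2.COLOR_RGB2GRAY).astype(np.float32)
    print('soft shift px',cv2.phaseCorrelate(f(a),f(b)))
    d=cv2.absdiff(a['img'],b['img']).max(2)[120:310,190:420]
    cv2.imwrite(f"pics/diff_{m}.png",cv2.resize(d,None,fx=2.5,fy=2.5))
E
```

```text
scene15 orange [0.53, 0.01]
scene15 black [0.39, 0.11]
soft shift px ((0.464629670141143, -0.00811673899240617), 0.830747730349317)
side15 orange [0.87, -5.79]
side15 black [-0.08, 0.43]
soft shift px ((-0.028777350972077897, 0.1513019216002931), 0.9461100595196088)
```

View pics/diff_scene15.png

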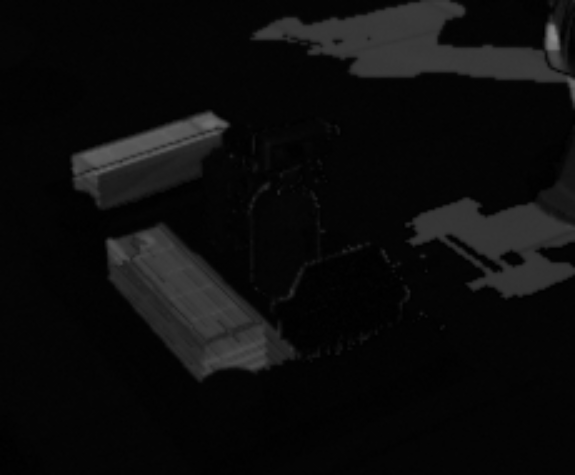

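The difference image shows only the moved box, robot shadows and sub-pixel outlines on the three things. The cactus and tin show no change. I hand in.

```bash
python3 -c "
from plant import r; print(r.close_job())"
```

```text
the job is handed in; nothing more can be done
None
```

The job is done and handed in at about 51 s of the 149 s allowed. I stood the spray bottle, brush and softener upright on the blue tray. I then lifted the bamboo peg box out level and laid it lengthwise in the metal tray. Last, I put brush, softener and spray back where each had stood. The purple look-alike, cactus and soap tin were not touched.

**Final checks**
- **Box:** it lay within about 3 mm and 0.1° of the metal tray's middle and long axis. The tray edges are blurry in the picture, which read the tray 9 mm too long.
- **Three things:** all stand upright. The scene camera shows them within about half a pixel of their first picture, and the wrist view puts brush and spray within 2 mm.
- **Cactus and tin:** no change in the scene camera's before/after picture.

**Checks that disagreed**
- **Spray, side camera:** its colour centroid jumped 5.8 px, and the other views do not support that. I put it down to the orange mask catching part of the box in the first picture, but did not look into it further.
- **Box, last wrist view:** its fit there was 84 mm wide because it took in the side face, so I relied on the earlier view from above.
- **Brush heading:** its fitted rectangle turned from -1.1° to 0.0°. It was set down at nearly the tool angle it was first gripped at, so any real turn is at most about 1°.

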